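Pop the inner caps off the syrup jars and shut them in the steriliser

ROBOT

A 6-joint arm with a two-finger parallel gripper is mounted at the origin on the work surface. World frame = base frame: x ahead of the robot, y to its left, z up, the work surface at z = 0. Lengths are in m, angles in rad, forces in N, time in s.
With the tool pointing down it reaches from about 0.35 to 0.85 m from the base axis. Payload 8.1 kg.
Tool frame: the origin (TCP) lies at the centre of the arm's flange, where the gripper is bolted on; the fingertips stand 186 mm ahead of it and the grasp point (between the pads) lies 167 mm ahead of it; z points along the fingers, y is the line along which they close (so a half turn about z gives the same grasp; the last joint's range is limited). The gripper opens to 93 mm and grips with 3 to 60 N. Pads are 15 mm wide; open, the fingers measure 128 mm over their backs; the gripper's body (75 mm by 188 mm) begins 65 mm behind the grasp point.
Start: joints at [1.154, 0.13, 1.488, -0, 1.523, -0.085], TCP at [0.195, 0.567, 0.405] pointing down, gripper open.
Joint ranges: [-2.96, 2.96], [-0.89, 2.26], [0.02, 2.5], [-1.34, 4.48], [0, 2.73], [-2.66, 2.66]. Speed limits (rad/s): [2.39, 2.39, 2.79, 3.14, 3.14, 3.14].

INTERFACE

Orientations are given as a rotation vector (axis times angle).
In Python, from plant import read_state, read_camera, camera_params, robot gives the robot as it stands.
- The arm moves only by the tool carry_out, never from a script. Its argument "targets" is a list of rows, each an object of numbers: "hand": the opening in per cent of the stroke, from 0 (shut) to 100 (fully open); "x", "y", "z": the shift along the tool's x, y, z in m; "ax", "ay", "az": the turn, a rotation vector about the tool's x, y, z in rad. In form: [{"hand": .., "x": .., "y": .., "z": .., "ax": .., "ay": .., "az": ..}, ...]. A call has 1 to 8 rows; each row is the pose to reach, as a shift and turn from the pose commanded when the call began, along the tool's axes at that moment; what a row does not reach only later rows make up. A row lasts 1/8 s, in which the tool goes at most 62.5 mm and 10.7 degrees, less where a joint would pass 70% of its speed; a pose out of reach is approached as far as the arm can. A call with a gripper value outside its range is refused whole. The fingers move at their own pace and stop on an object; "newtons" is the grip in N (left out, the last holds). Time passes only in rows, so rows that repeat a pose let the fingers close. It gives the time, the measured TCP pose, the force, the opening and the grip force at its end, in the units of the state.
- read_state(): the state, without advancing time (a new reading comes with each control period).
- read_camera(name): name is "scene" or "top"; returns (picture, depth): 400x640x3 uint8, blue, green, red; 400x640 float32, m along the optical axis (not along the pixel's ray), 0 where there is no reading.
- camera_params(name): a dict with "fx", "fy", "cx", "cy" (pixels), "k1" (the pictures are not rectified: a ray, as slopes to the right and down, at radius r is drawn at 1 + k1 r^2 times it, then the intrinsics apply), "position" and "rotation" of the camera in the world. Camera axes: x right, y up, looking along -z (the intrinsics and any distortion apply to the point x, -y, -z); pixel columns grow to the right and rows downward; lengths in m; the calibration is good to about 2 mm. A picture is of the moment at which its call begins. camera_params takes no time and is no camera call.
- robot.close_job(): hands the job in; it is judged then, once.
The state is a dict: "t": time; "q": joint angles; "dq": joint speeds; "joint_torque": joint torques, N m; "tool_pos": TCP position; "orientation": TCP orientation; "force": force on the tool from outside, world axes, zero at the start; "wrist_torque": the same for the moment, N m; "opening": finger opening in m; "gripper_force": force on a finger pad.
Only numpy, scipy, OpenCV 4.12 (cv2) and the standard library are available. Lean on these libraries where they do the work, as an engineer would, in place of code of your own. Each camera call takes 0.05 s, during which the arm holds its last target. There are 200 camera calls.

TASK

The plum syrup is ready to bottle: take the white inner caps off all the jars that still have one by hooking the cap lifter's fork under the cap's rim and pulling straight up until it pops, never touching a cap with the gripper while it is still tight on its jar. Lay the loosened caps gently side by side, spout up, on the floor of the open steriliser drawer and slide the drawer fully shut. Stand the lifter back upright on its wooden board, and leave everything else on the counter where it is.

Things in the scene. Friction and masses are not known exactly. Their poses are not given: they have to be found in the camera images.
- jar0: Squat clear glass jar of plums in syrup, heavy, does not move: 100 mm across and 92 mm high, shoulder up to 108 mm, neck 45 mm across with a springy bead 142 mm up and the mouth at 150 mm. Origin: centre of the underside, z up. A tight cap's rim is 132 mm up (24 mm of bare neck below it); a popped cap let down again rests loosely on the bead, its rim 146 mm up.
- jar1: Squat clear glass jar of plums in syrup, heavy, does not move: 100 mm across and 92 mm high, shoulder up to 108 mm, neck 45 mm across with a springy bead 142 mm up and the mouth at 150 mm. Origin: centre of the underside, z up. A tight cap's rim is 132 mm up (24 mm of bare neck below it); a popped cap let down again rests loosely on the bead, its rim 146 mm up.
- jar2: Squat clear glass jar of plums in syrup, heavy, does not move: 100 mm across and 92 mm high, shoulder up to 108 mm, neck 45 mm across with a springy bead 142 mm up and the mouth at 150 mm. Origin: centre of the underside, z up. A tight cap's rim is 132 mm up (24 mm of bare neck below it); a popped cap let down again rests loosely on the bead, its rim 146 mm up.
- jar3: Squat clear glass jar of plums in syrup, heavy, does not move: 100 mm across and 92 mm high, shoulder up to 108 mm, neck 45 mm across with a springy bead 142 mm up and the mouth at 150 mm. Origin: centre of the underside, z up. A tight cap's rim is 132 mm up (24 mm of bare neck below it); a popped cap let down again rests loosely on the bead, its rim 146 mm up.
- cap0: White press-on cap, 30 g, tight on jar0 at the start; None if that jar is already open. Round rim 66 mm across, 5 mm thick; skirt 58 mm across up to the top at 22 mm; central spout 22 mm across from there to 42 mm. Origin: centre of the rim's underside, z up. An upward pull of about 11 N pops it over the bead, then it is free (11 N down would click it on again).
- cap1: White press-on cap, 30 g, tight on jar1 at the start; None if that jar is already open. Round rim 66 mm across, 5 mm thick; skirt 58 mm across up to the top at 22 mm; central spout 22 mm across from there to 42 mm. Origin: centre of the rim's underside, z up. An upward pull of about 11 N pops it over the bead, then it is free (11 N down would click it on again).
- cap2: White press-on cap, 30 g, tight on jar2 at the start; None if that jar is already open. Round rim 66 mm across, 5 mm thick; skirt 58 mm across up to the top at 22 mm; central spout 22 mm across from there to 42 mm. Origin: centre of the rim's underside, z up. An upward pull of about 11 N pops it over the bead, then it is free (11 N down would click it on again).
- cap3: White press-on cap, 30 g, tight on jar3 at the start; None if that jar is already open. Round rim 66 mm across, 5 mm thick; skirt 58 mm across up to the top at 22 mm; central spout 22 mm across from there to 42 mm. Origin: centre of the rim's underside, z up. An upward pull of about 11 N pops it over the bead, then it is free (11 N down would click it on again).
- lifter: Cap lifter, 0.26 kg, 128 mm high, standing on its fork on the wooden board: from the side a C of flat steel bar with a wooden handle on top. Origin: underside of the fork, straight below the handle; +x is the open end of C and fork, z up. To pop a cap, slide the tines either side of the neck until the handle is over the cap's middle: the tines are then under the rim.
- lifter_fork (a point): On the fork's upper face, straight below the handle, 6 mm above the lifter's origin; lifter axes. Two tines 6 mm thick, 9 mm wide, 54 mm apart inside (72 outside), from x = -46 to +36 mm, joined by a heel plate at x = -68 to -34 mm. An upright 30 mm wide stands at x = -46 to -37 mm; from it an arm leads forward over the fork, its underside 54 mm above this point.
- lifter_handle (a point): Middle of the lifter's wooden handle, 98 mm above the lifter's origin; lifter axes. The handle is 34 mm along x, 20 mm along y (grip it across y) and reaches from 68 to 128 mm above the origin.
- board: Wooden board 200 mm (x) by 200 mm (y), 12 mm thick, fixed to the counter; the lifter's place. Origin: centre of the underside (the top is 12 mm above it).
- steril_drawer0 (a joint): Opening of the steriliser's drawer in m: 0 is fully shut, about 0.155 to 0.178 at the start, 0.18 fully open. It slides with about 1 N of friction and stays where it is left. The steriliser is a low metal box 260 mm deep, 280 mm wide and 110 mm high, fixed to the counter.
- drawer_in (a point): Centre of the drawer's inside floor, 22 mm above the counter; moves with the drawer. +x points into the steriliser (the drawer slides out along -x), y along its width, z up. Inside it runs 107 mm either way in x and 119 mm either way in y; walls 65 mm high; the steriliser covers the part beyond x = -113 mm + opening.
- steril_drawer0_handle (a point): Middle of the drawer's bar handle: a bar 11 mm thick and 120 mm long along the drawer's y, 35 mm in front of the drawer's white front panel, about 72 mm above the counter. The front panel's top is 98 mm above the counter, and the panel is 15 mm thick.
- screwcap0: Red outer screw cap with a carrying loop, 88 mm across, 28 mm high, lying on the counter; not part of the job. Origin: centre of the underside.
- screwcap1: Red outer screw cap with a carrying loop, 88 mm across, 28 mm high, lying behind the jars; not part of the job. Origin: centre of the underside.
- vinegar: Amber vinegar bottle, 62 mm across, 190 mm high; not part of the job. Origin: centre of the underside.
- bowl: Small steel bowl, 100 mm across, 50 mm high; not part of the job. Origin: centre of the underside.
- picks: Small toothpick tub, 44 mm across, 60 mm high; not part of the job. Origin: centre of the underside.
- cup: White tasting cup, 68 mm across, 60 mm high; not part of the job. Origin: centre of the underside.
- spray: White spray bottle with a blue head, 66 mm across, 187 mm high; not part of the job. Origin: centre of the underside.
- cliptop: Clip-top glass jar with a white lid, 80 mm across, 99 mm high; not part of the job. Origin: centre of the underside.

How it is judged:
On the way:
1. every cap has been popped up off its jar's bead ((z of cap0 in the frame of jar0 above 0.14 m or horizontal distance between cap0 and jar0 above 0.03 m) and (z of cap1 in the frame of jar1 above 0.14 m or horizontal distance between cap1 and jar1 above 0.03 m) and (z of cap2 in the frame of jar2 above 0.14 m or horizontal distance between cap2 and jar2 above 0.03 m) and (z of cap3 in the frame of jar3 above 0.14 m or horizontal distance between cap3 and jar3 above 0.03 m)), for 0.2 s.
At the end, for the whole second after the job is handed in: Every cap lies flat, spout up (within about 8 degrees), on the drawer's floor and not on another cap, the drawer is shut to within 6 mm, the lifter stands upright with its handle over the board (origin at least 15 mm inside the board's edge), and all is at rest (x of cap0 in the frame of drawer_in between -0.1 and 0.1 m and y of cap0 in the frame of drawer_in between -0.11 and 0.11 m and z of cap0 in the frame of drawer_in between -0.004 and 0.01 m and angle between each of cap0, cap1, cap2, cap3's own z axis and vertical below 0.15 rad and linear speed of each of cap0, cap1, cap2, cap3, lifter below 0.03 m/s and x of cap1 in the frame of drawer_in between -0.1 and 0.1 m and y of cap1 in the frame of drawer_in between -0.11 and 0.11 m and z of cap1 in the frame of drawer_in between -0.004 and 0.01 m and x of cap2 in the frame of drawer_in between -0.1 and 0.1 m and y of cap2 in the frame of drawer_in between -0.11 and 0.11 m and z of cap2 in the frame of drawer_in between -0.004 and 0.01 m and x of cap3 in the frame of drawer_in between -0.1 and 0.1 m and y of cap3 in the frame of drawer_in between -0.11 and 0.11 m and z of cap3 in the frame of drawer_in between -0.004 and 0.01 m and value of joint steril_drawer0 below 0.006 m and x of lifter in the frame of board between -0.085 and 0.085 m and y of lifter in the frame of board between -0.085 and 0.085 m and z of lifter in the frame of board between 0.007 and 0.017 m and angle between lifter's own z axis and vertical below 0.1 rad); the robot touches nothing.
It fails at once if the gripper or arm touches a cap that is still tight on its jar ((z of cap0 in the frame of jar0 below 0.136 m and horizontal distance between cap0 and jar0 below 0.012 m and contact force between any of the fingers, the arm and cap0 above 1.5 N) or (z of cap1 in the frame of jar1 below 0.136 m and horizontal distance between cap1 and jar1 below 0.012 m and contact force between any of the fingers, the arm and cap1 above 1.5 N) or (z of cap2 in the frame of jar2 below 0.136 m and horizontal distance between cap2 and jar2 below 0.012 m and contact force between any of the fingers, the arm and cap2 above 1.5 N) or (z of cap3 in the frame of jar3 below 0.136 m and horizontal distance between cap3 and jar3 below 0.012 m and contact force between any of the fingers, the arm and cap3 above 1.5 N)).
It fails at once if a cap is dropped from more than about 8 cm or thrown ((linear speed of cap0 above 1.3 m/s and contact force between each of the fingers, lifter and cap0 below 0.05 N) or (linear speed of cap1 above 1.3 m/s and contact force between each of the fingers, lifter and cap1 below 0.05 N) or (linear speed of cap2 above 1.3 m/s and contact force between each of the fingers, lifter and cap2 below 0.05 N) or (linear speed of cap3 above 1.3 m/s and contact force between each of the fingers, lifter and cap3 below 0.05 N)).
It fails at once if another thing on the counter is shoved more than 3 cm or tipped (distance of any of screwcap0, screwcap1, vinegar, bowl, picks, cup, spray, cliptop from where it was at the start of the episode above 0.03 m or angle between any of screwcap0, screwcap1, vinegar, bowl, picks, cup, spray, cliptop's own z axis and vertical above 0.4 rad).
Of cap0, cap1, cap2, cap3 only 2 to 4 are there at a start; the rules pass over those that are not, and their reading is None.
At some moment in a run one of lifter may be knocked a few centimetres aside while the robot is not near it.
It also fails if it takes over 210 s, if anything falls off the work surface, if the arm or the gripper's body presses on something with over 40 N, if the wrist force passes 120 N, or if a joint passes its speed limit or range.

## Working session

There is one attempt and no reset: what is moved stays moved. The work goes in short steps, Python scripts to look and compute and a tool call to move; the robot and the scene stay as the last step left them, time stands still between calls to the robot, and variables do not carry over. Pictures are saved under pics/ and viewed, at most 14 in all, crops included, and the job is handed in when it is done.

Besides the shell and the picture viewer there is one more tool, called after "Request:" as name(argument=value, ...), one argument or row to a line, values as JSON. carry_out: Moves the arm, as the interface text tells. Its arguments: {"type":"object","properties":{"targets":{"type":"array","items":{"type":"object","properties":{"hand":{"type":"number"},"x":{"type":"number"},"y":{"type":"number"},"z":{"type":"number"},"ax":{"type":"number"},"ay":{"type":"number"},"az":{"type":"number"}}}},"newtons":{"type":"number"}},"required":["targets"]}

```bash
mkdir -p pics; ls; cat > h.py <<'E'
import numpy as np, cv2
from plant import read_state, read_camera, camera_params, robot
from scipy.spatial.transform import Rotation as R
def snap(n,f):
    im,d=read_camera(n); cv2.imwrite('pics/'+f+'.png',im); np.save('pics/'+f+'.npy',d); return im,d
def rays(n,uv):
    p=camera_params(n); uv=np.atleast_2d(np.array(uv,float))
    K=np.array([[p['fx'],0,p['cx']],[0,p['fy'],p['cy']],[0,0,1]])
    xy=(uv-[p['cx'],p['cy']])/[p['fx'],p['fy']]
    s=xy.copy()
    for _ in range(20): s=xy/(1+p['k1']*(s**2).sum(1,keepdims=True))
    Rm=np.array(p['rotation']); 
    if Rm.shape!=(3,3): Rm=R.from_rotvec(Rm).as_matrix() if Rm.size==3 else R.from_quat(Rm).as_matrix()
    return np.array(p['position']), np.c_[s[:,0],-s[:,1],-np.ones(len(s))]@Rm.T
def onplane(n,uv,z):
    o,r=rays(n,uv); return o+r*((z-o[2])/r[:,2])[:,None]
def cloud(n,d):
    h,w=d.shape; uv=np.stack(np.meshgrid(np.arange(w),np.arange(h)),-1).reshape(-1,2)
    o,r=rays(n,uv); P=o+r*d.reshape(-1,1); P[d.reshape(-1)<=0]=np.nan
    return P.reshape(h,w,3)
E
python3 - <<'E'
from h import *
for n in('scene','top'):
    snap(n,n+'0'); print(camera_params(n))
print(read_state())
E
```

```text
pics
{'fx': 501.1504233934966, 'fy': 501.1504233934966, 'cx': 326.2749988373209, 'cy': 207.17662023977962, 'k1': -0.15570059875339673, 'position': array([ 1.1352116 , -0.7454221 ,  1.21180772]), 'rotation': array([0.68797238, 0.20054123, 0.56042778])}
{'fx': 465.3699596464529, 'fy': 465.3699596464529, 'cx': 313.19642592147284, 'cy': 197.75877793539993, 'k1': -0.09573206213167966, 'position': array([0.46622612, 0.05124618, 1.43134696]), 'rotation': array([ 0.07924522, -0.09148326, -1.59268393])}
{'t': 0.1, 'q': array([ 1.15355277e+00,  1.31108051e-01,  1.48916147e+00, -2.99732450e-05,
        1.52301631e+00, -8.54070137e-02]), 'dq': array([ 8.72030907e-05, -2.17025288e-03, -2.74902386e-03,  1.78785886e-03,
        1.02078598e-06,  3.39896188e-04]), 'joint_torque': array([ 1.55263744e-03, -5.61343646e+01, -4.93094516e+01,  7.69697875e-02,
        2.92068534e-02, -3.68379392e-05]), 'tool_pos': array([0.1953728 , 0.56708316, 0.4037836 ]), 'orientation': array([-5.18792170e-01, -3.09806215e+00,  2.58744449e-03]), 'force': array([-0.2704818 ,  0.07700166, -0.81894236]), 'wrist_torque': array([ 0.01481734, -0.00302227, -0.00462028]), 'gripper_force': 0.0, 'opening': 0.09306011593305964}
```

View pics/top0.png

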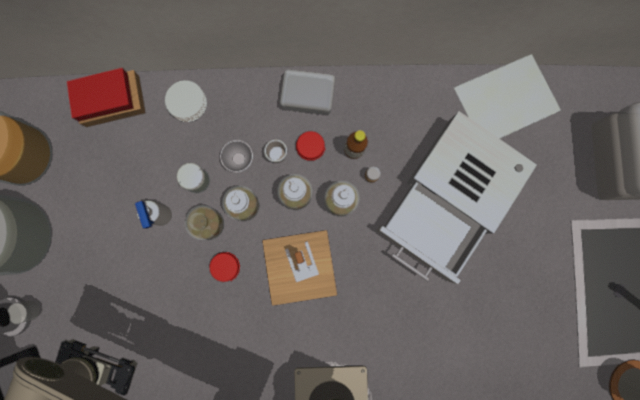

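View pics/scene0.png

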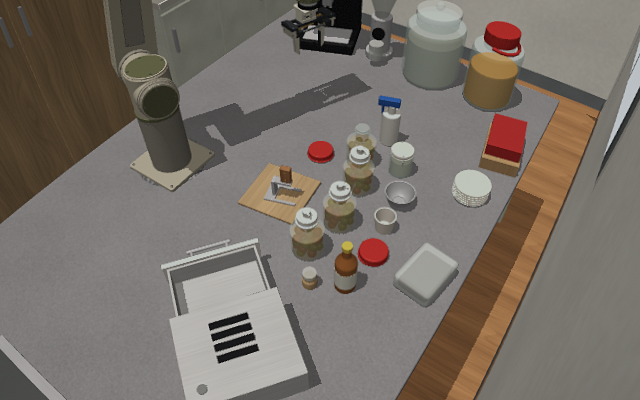

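The top view shows white caps at about (240,202), (294,190) and (341,197), a fourth jar at (203,222) that looks open, the lifter on the board at (300,260), and the drawer at (430,230). I'll zoom in and measure.

```bash
python3 - <<'E'
import h; from h import *
t=cv2.imread('pics/top0.png'); s=cv2.imread('pics/scene0.png')
a=cv2.resize(t[160:310,180:380],(800,600),interpolation=cv2.INTER_CUBIC); cv2.imwrite('pics/tc.png',a)
b=cv2.resize(s[110:270,230:430],(750,600),interpolation=cv2.INTER_CUBIC); cv2.imwrite('pics/sc.png',b)
P=cloud('top',np.load('pics/top0.npy')); Q=cloud('scene',np.load('pics/scene0.npy'))
np.set_printoptions(precision=4,suppress=True)
for n,uv in dict(c1=(240,202),c2=(294,190),c3=(341,197),open=(203,222),board=(275,245),lif=(300,257),drfloor=(430,230)).items(): print(n,P[uv[1],uv[0]])
# cap pixels by height 0.13..0.18 near white
g=t.min(2)
for n,(u,v) in dict(c1=(240,202),c2=(294,190),c3=(341,197),op=(203,222)).items():
    pp=P[v-22:v+22,u-22:u+22]; gg=g[v-22:v+22,u-22:u+22]
    for lo,hi in((.125,.145),(.145,.162),(.165,.185)):
        m=(pp[...,2]>lo)&(pp[...,2]<hi); q=pp[m]
        print(n,lo,m.sum(), q.mean(0) if m.sum() else '', (q.min(0),q.max(0)) if m.sum() else '')
E
```

```text
c1 [0.5982 0.2424 0.152 ]
c2 [0.6252 0.0915 0.1751]
c3 [ 0.6033 -0.0359  0.1734]
open [0.5453 0.3464 0.1477]
board [0.4788 0.1576 0.0143]
lif [0.4432 0.0798 0.1435]
drfloor [ 0.5123 -0.315   0.0226]
c1 0.125 83 [0.595  0.2428 0.1374] (array([0.5715, 0.2219, 0.1291]), array([0.6368, 0.2842, 0.1439]))
c1 0.145 284 [0.6027 0.2526 0.1536] (array([0.5758, 0.2252, 0.1467]), array([0.6322, 0.2815, 0.1613]))
c1 0.165 65 [0.6052 0.2528 0.1734] (array([0.5931, 0.2423, 0.1658]), array([0.6212, 0.2637, 0.181 ]))
c2 0.125 83 [0.6263 0.0904 0.1379] (array([0.6014, 0.0616, 0.1321]), array([0.6674, 0.1236, 0.1439]))
c2 0.145 285 [0.6329 0.0915 0.1542] (array([0.6053, 0.0643, 0.1455]), array([0.662 , 0.1199, 0.1616]))
c2 0.165 58 [0.6351 0.0927 0.174 ] (array([0.6233, 0.0832, 0.1667]), array([0.6504, 0.1024, 0.1795]))
c3 0.125 80 [ 0.6019 -0.0396  0.1379] (array([ 0.5787, -0.0754,  0.1307]), array([ 0.6443, -0.013 ,  0.1446]))
c3 0.145 286 [ 0.6104 -0.0438  0.1539] (array([ 0.5828, -0.0711,  0.1467]), array([ 0.6393, -0.0156,  0.1619]))
c3 0.165 59 [ 0.612  -0.0445  0.1736] (array([ 0.6007, -0.0555,  0.1651]), array([ 0.6282, -0.0334,  0.1789]))
op 0.125 37 [0.5494 0.3551 0.1405] (array([0.5263, 0.3407, 0.126 ]), array([0.5712, 0.3866, 0.145 ]))
op 0.145 200 [0.5482 0.3623 0.1501] (array([0.5262, 0.3411, 0.145 ]), array([0.5707, 0.3825, 0.1558]))
op 0.165 0
```

View pics/tc.png

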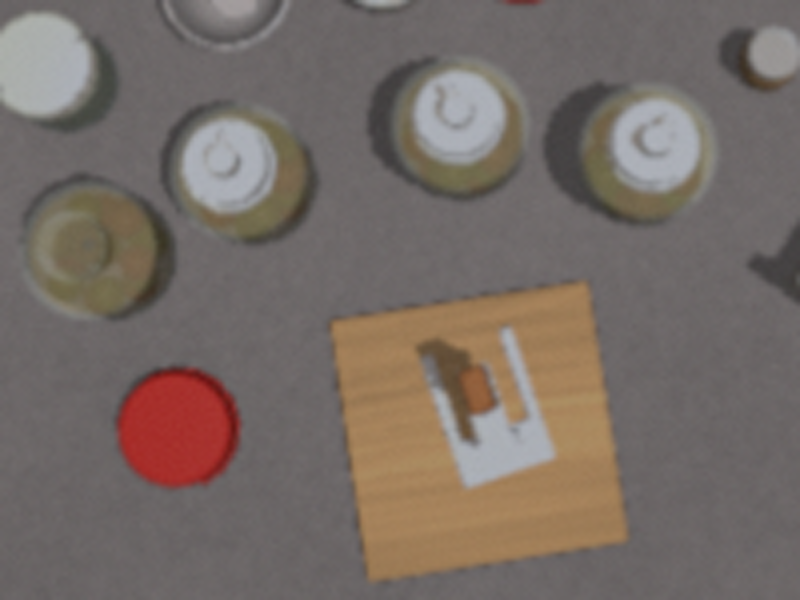

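View pics/sc.png

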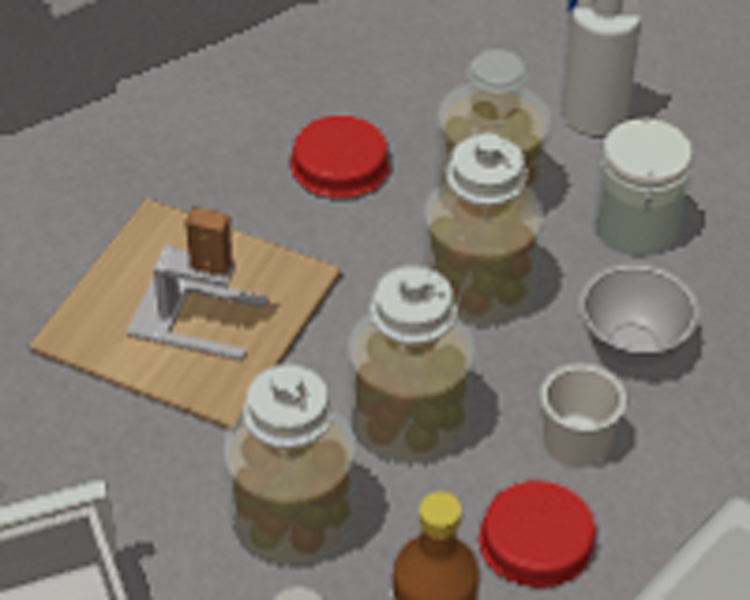

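The zoomed crops confirm that the back-left jar (crop 80,250) is open and three jars are capped. The lifter's fork opens toward the jars. Next I'll get accurate poses.

```bash
cat >> h.py <<'E'
np.set_printoptions(precision=4,suppress=True)
def near(P,x,y,r): return np.hypot(P[...,0]-x,P[...,1]-y)<r
def lifter(P,im,x,y,r=.12):
    m=near(P,x,y,r)&(P[...,2]>.132-.0)&(P[...,2]<.16)
    hp=P[m]; sat=cv2.cvtColor(im,cv2.COLOR_BGR2HSV)[...,1]
    f=near(P,x,y,r)&(P[...,2]>.008)&(P[...,2]<.03)&(sat<50)&(im.min(2)>110)
    q=P[f]; rect=cv2.minAreaRect(q[:,:2].astype(np.float32)*1000)
    return len(hp),hp.mean(0) if len(hp) else None,cv2.minAreaRect(hp[:,:2].astype(np.float32)*1000) if len(hp) else None,f.sum(),rect
E
python3 - <<'E'
from h import *
for n in('top','scene'):
    im=cv2.imread(f'pics/{n}0.png'); P=cloud(n,np.load(f'pics/{n}0.npy'))
    print(n,'lifter',lifter(P,im,.44,.09))
    for c in((.604,.2534),(.6337,.0921),(.611,-.0434)):
        o=[]
        for lo,hi in((.149,.160),(.168,.18)):
            m=near(P,*c,.045)&(P[...,2]>lo)&(P[...,2]<hi)
            ctr,r=cv2.minEnclosingCircle(P[m][:,:2].astype(np.float32)*1000); o+=[np.array(ctr),r,P[m].mean(0)[:2]*1000]
        print(c,o)
    # board
    hsv=cv2.cvtColor(im,cv2.COLOR_BGR2HSV)
    m=(hsv[...,1]>70)&(P[...,2]>.006)&(P[...,2]<.02)&near(P,.44,.09,.17)
    print('board',cv2.minAreaRect(P[m][:,:2].astype(np.float32)*1000))
    m=near(P,.6,-.4,.28)&(P[...,2]>.104)&(P[...,2]<.116)
    print('ster',m.sum(),cv2.minAreaRect(P[m][:,:2].astype(np.float32)*1000))
    m=near(P,.5,-.3,.2)&(P[...,2]>.015)&(P[...,2]<.029)&(im.min(2)>120)
    print('floor',m.sum(),cv2.minAreaRect(P[m][:,:2].astype(np.float32)*1000))
    m=near(P,.47,-.27,.2)&(P[...,2]>.092)&(P[...,2]<.103)&(im.min(2)>120)
    print('paneltop',m.sum(),cv2.minAreaRect(P[m][:,:2].astype(np.float32)*1000))
E
```

```text
top lifter (86, array([0.443 , 0.0825, 0.1395]), ((443.13275146484375, 82.67228698730469), (33.180545806884766, 19.319673538208008), 16.971956253051758), np.int64(383), ((426.7857360839844, 78.25303649902344), (104.85928344726562, 73.68790435791016), 17.922780990600586))
(0.604, 0.2534) [array([603.8201, 253.7168]), 29.185964584350586, array([602.9111, 253.1036]), array([607.0873, 252.0798]), 14.25088882446289, array([605.8157, 252.9121])]
(0.6337, 0.0921) [array([633.984 ,  91.9332]), 29.066625595092773, array([633.313,  91.67 ]), array([637.4201,  93.5219]), 14.121408462524414, array([635.267 ,  92.6665])]
(0.611, -0.0434) [array([611.438 , -44.3548]), 28.945938110351562, array([610.6915, -44.1252]), array([615.7312, -44.6564]), 15.25390338897705, array([612.422 , -44.9335])]
board ((410.05621337890625, 86.29096984863281), (200.06570434570312, 200.50094604492188), 7.651386260986328)
ster 7571 ((606.5309448242188, -386.0008239746094), (283.9299621582031, 424.177978515625), 53.6375732421875)
floor 3276 ((520.5722045898438, -325.2080993652344), (231.16470336914062, 160.96754455566406)
[... 669 characters left out ...]
), array([640.049 ,  94.7394]), 12.949644088745117, array([638.0479,  94.5859])]
(0.611, -0.0434) [array([613.2986, -42.7426]), 30.044048309326172, array([614.9031, -45.4963]), array([616.7137, -43.2181]), 15.137367248535156, array([614.4522, -43.3271])]
board ((412.6437072753906, 87.1727294921875), (201.8098602294922, 202.8837127685547), 7.4653754234313965)
ster 10586 ((678.2190551757812, -435.3160095214844), (280.9920349121094, 249.500732421875), 53.76266098022461)
floor 2465 ((489.2478942871094, -305.77264404296875), (255.49493408203125, 112.69749450683594), 52.40761184692383)
paneltop 447 ((528.1709594726562, -322.9313049316406), (272.3886413574219, 232.7506561279297), 54.54707336425781)
```

```bash
cat >> h.py <<'E'
def go(*wps):
    """wps: (grasp x,y,z, angle in deg of tool y) -> tool-frame rows from the present pose"""
    s=read_state(); R0=R.from_rotvec(s['orientation']); p0=s['tool_pos']
    print('t',round(s['t'],1),'grasp',p0+R0.apply([0,0,.167]),'yawY',np.degrees(np.arctan2(*R0.as_matrix()[1::-1,1])),'F',s['force'],'op',s['opening'],'g',s['gripper_force'])
    for x,y,z,a in wps:
        cur=np.degrees(np.arctan2(*R0.as_matrix()[1::-1,1])); a=cur+(a-cur+90)%180-90
        a=np.radians(a); Y=np.array([np.cos(a),np.sin(a),0]); Z=np.array([0,0,-1.]); X=np.cross(Y,Z)
        Rt=R.from_matrix(np.c_[X,Y,Z]); pt=np.array([x,y,z+.167])
        print((x,y,z),'shift',np.round(R0.inv().apply(pt-p0),4),'turn',np.round((R0.inv()*Rt).as_rotvec(),3),'q6',round(s['q'][5],2))
E
python3 -c "
from h import *
go((.4446,.083,.23,107.5),(.4446,.083,.114,107.5))"
```

```text
t 0.1 grasp [0.1953 0.5668 0.2368] yawY 70.98725544529262 F [-0.2705  0.077  -0.8189] op 0.09306011593305964 g 0.0
(0.4446, 0.083, 0.23) shift [-0.3933 -0.3765  0.0074] turn [-0.002 -0.001 -0.637] q6 -0.09
(0.4446, 0.083, 0.114) shift [-0.3933 -0.3763  0.1234] turn [-0.002 -0.001 -0.637] q6 -0.09
```

Request:
carry_out(
  targets=[
    {"hand": 65, "x": -0.3933, "y": -0.3765, "z": 0.0074, "ax": -0.002, "ay": -0.001, "az": -0.637},
    {"hand": 65, "x": -0.3933, "y": -0.3765, "z": 0.0074, "ax": -0.002, "ay": -0.001, "az": -0.637},
    {"hand": 65, "x": -0.3933, "y": -0.3765, "z": 0.0074, "ax": -0.002, "ay": -0.001, "az": -0.637},
    {"hand": 65, "x": -0.3933, "y": -0.3765, "z": 0.0074, "ax": -0.002, "ay": -0.001, "az": -0.637},
    {"hand": 65, "x": -0.3933, "y": -0.3765, "z": 0.0074, "ax": -0.002, "ay": -0.001, "az": -0.637},
    {"hand": 65, "x": -0.3933, "y": -0.3765, "z": 0.0074, "ax": -0.002, "ay": -0.001, "az": -0.637},
    {"hand": 65, "x": -0.3933, "y": -0.3765, "z": 0.0074, "ax": -0.002, "ay": -0.001, "az": -0.637},
    {"hand": 65, "x": -0.3933, "y": -0.3765, "z": 0.0074, "ax": -0.002, "ay": -0.001, "az": -0.637},
  ],
)

```text
t: 1.1
tool_pos: [0.4211, 0.1277, 0.3979]
orientation: [-0.477, 3.104, 0.003]
force: [0.7, -0.4, 0.5]
opening: 0.0604
gripper_force: 0.0
```

Request:
carry_out(
  targets=[
    {"hand": 65, "x": 0, "y": 0, "z": 0},
  ],
)

```text
schema error: expected keys hand, x, y, z, ax, ay, az
```

```bash
python3 -c "
from h import *
go((.4446,.083,.23,107.5),(.4446,.083,.114,107.5))
im,d=snap('scene','s1'); P=cloud('scene',d); 
m=near(P,.44,.09,.1)&(P[...,2]>.008)&(P[...,2]<.03)&(cv2.cvtColor(im,cv2.COLOR_BGR2HSV)[...,1]<50)&(im.min(2)>110); print(m.sum(),P[m].mean(0))
m=near(P,.44,.09,.1)&(P[...,2]>.125)&(P[...,2]<.145); print(m.sum(),P[m].mean(0))
"
```

```text
t 1.1 grasp [0.4213 0.128  0.2309] yawY 107.49287698083214 F [ 0.7326 -0.4313  0.4523] op 0.06042090793679384 g 0.0
(0.4446, 0.083, 0.23) shift [-0.009  -0.0497  0.0009] turn [ 0.002  0.002 -0.   ] q6 -1.7
(0.4446, 0.083, 0.114) shift [-0.0087 -0.0499  0.1169] turn [ 0.002  0.002 -0.   ] q6 -1.7
191 [0.4215 0.0654 0.0154]
76 [0.4478 0.0825 0.1343]
```

Request:
carry_out(
  targets=[
    {"hand": 65, "x": -0.009, "y": -0.05, "z": 0.0, "ax": 0, "ay": 0, "az": 0},
    {"hand": 65, "x": -0.009, "y": -0.05, "z": 0.0, "ax": 0, "ay": 0, "az": 0},
    {"hand": 65, "x": -0.009, "y": -0.05, "z": 0.0, "ax": 0, "ay": 0, "az": 0},
  ],
)

```text
t: 1.52
tool_pos: [0.4441, 0.085, 0.3976]
orientation: [-0.476, 3.105, 0.004]
force: [0.7, 0.3, -0.5]
opening: 0.0604
gripper_force: 0.0
```

```bash
python3 -c "
from h import *
go((.4446,.083,.23,107.5),(.4446,.083,.114,107.5))
"
```

```text
t 1.5 grasp [0.4441 0.0854 0.2306] yawY 107.44699450906157 F [ 0.7249  0.3299 -0.5457] op 0.06040240689600256 g 0.0
(0.4446, 0.083, 0.23) shift [ 0.0002 -0.0021  0.0006] turn [ 0.002  0.001 -0.001] q6 -1.8
(0.4446, 0.083, 0.114) shift [ 0.0002 -0.0023  0.1166] turn [ 0.002  0.001 -0.001] q6 -1.8
```

Request:
carry_out(
  newtons=50,
  targets=[
    {"hand": 65, "x": 0, "y": -0.001, "z": 0.06, "ax": 0.002, "ay": 0.001, "az": 0},
    {"hand": 65, "x": 0, "y": -0.0015, "z": 0.11, "ax": 0.002, "ay": 0.001, "az": 0},
    {"hand": 65, "x": 0, "y": -0.0015, "z": 0.1165, "ax": 0.002, "ay": 0.001, "az": 0},
    {"hand": 65, "x": 0, "y": -0.0015, "z": 0.1165, "ax": 0.002, "ay": 0.001, "az": 0},
    {"hand": 10, "x": 0, "y": -0.0015, "z": 0.1165, "ax": 0.002, "ay": 0.001, "az": 0},
    {"hand": 10, "x": 0, "y": -0.0015, "z": 0.1165, "ax": 0.002, "ay": 0.001, "az": 0},
    {"hand": 10, "x": 0, "y": -0.0015, "z": 0.1165, "ax": 0.002, "ay": 0.001, "az": 0},
    {"hand": 10, "x": 0, "y": -0.0015, "z": 0.1165, "ax": 0.002, "ay": 0.001, "az": 0},
  ],
)

```text
t: 2.52
tool_pos: [0.4451, 0.0834, 0.2819]
orientation: [-0.477, 3.104, -0.001]
force: [0.2, 0.5, 0.1]
opening: 0.0251
gripper_force: 0.0
```

```bash
python3 -c "
from h import *
go((.4446,.083,.215,107.5))
"
```

```text
t 2.5 grasp [0.4453 0.0834 0.1149] yawY 107.4789378954023 F [0.212  0.4965 0.053 ] op 0.025059079166568545 g 0.0
(0.4446, 0.083, 0.215) shift [ 0.0005 -0.0003 -0.1001] turn [-0.001  0.001 -0.   ] q6 -1.8
```

Request:
carry_out(
  targets=[
    {"hand": 10, "x": 0, "y": 0, "z": 0, "ax": 0, "ay": 0, "az": 0},
    {"hand": 10, "x": 0, "y": 0, "z": 0, "ax": 0, "ay": 0, "az": 0},
    {"hand": 10, "x": 0, "y": 0, "z": 0, "ax": 0, "ay": 0, "az": 0},
    {"hand": 10, "x": 0, "y": 0, "z": -0.05, "ax": 0, "ay": 0, "az": 0},
    {"hand": 10, "x": 0, "y": 0, "z": -0.1, "ax": 0, "ay": 0, "az": 0},
    {"hand": 10, "x": 0, "y": 0, "z": -0.109, "ax": 0, "ay": 0, "az": 0},
    {"hand": 10, "x": 0, "y": 0, "z": -0.109, "ax": 0, "ay": 0, "az": 0},
    {"hand": 10, "x": 0, "y": 0, "z": -0.109, "ax": 0, "ay": 0, "az": 0},
  ],
)

```text
t: 3.52
tool_pos: [0.4443, 0.0834, 0.3881]
orientation: [0.477, -3.102, 0.0]
force: [-0.1, -0.1, -2.7]
opening: 0.0197
gripper_force: 50.0
```

```bash
python3 -c "
from h import *
u=np.array([np.cos(np.radians(17.5)),np.sin(np.radians(17.5))])
w=[]
c=np.array([.6354,.0923]); 
go((*(c-.095*u),.224,107.5),(*c,.224,107.5))
im,d=snap('top','t2');P=cloud('top',d)
m=near(P,.43,.08,.1)&(P[...,2]>.115)&(P[...,2]<.14)&(im.min(2)>100)
q=P[m]; print(m.sum(),q.mean(0)); r=cv2.minAreaRect(q[:,:2].astype(np.float32)*1000); print(r)
im2,d2=snap('scene','s2'); P=cloud('scene',d2)
m=near(P,.43,.08,.1)&(P[...,2]>.09)&(P[...,2]<.14)&(im2.min(2)>100);q=P[m];print(m.sum(),np.percentile(q,[5,50,95],axis=0))
cv2.imwrite('pics/c2.png',np.hstack([cv2.resize(im[150:330,220:400],(400,400)),cv2.resize(im2[90:250,200:360],(400,400))]))
"
```

```text
t 3.5 grasp [0.4438 0.0833 0.2211] yawY 107.48432538733347 F [-0.1016 -0.1329 -2.7018] op 0.01966414659153919 g 49.99005854129791
(np.float64(0.5447968896789184), np.float64(0.06373294904709405), 0.224) shift [-0.0899 -0.049  -0.0032] turn [ 0.    -0.003 -0.   ] q6 -1.8
(np.float64(0.6354), np.float64(0.0923), 0.224) shift [-0.1849 -0.0489 -0.0035] turn [ 0.    -0.003 -0.   ] q6 -1.8
0 [nan nan nan]
((0.0, 0.0), (0.0, 0.0), 0.0)
220 [[0.3789 0.0371 0.1175]
 [0.4112 0.0579 0.1222]
 [0.4679 0.1197 0.1266]]<string>:9: RuntimeWarning: Mean of empty slice.
  ret = um.true_divide(
```

View pics/c2.png

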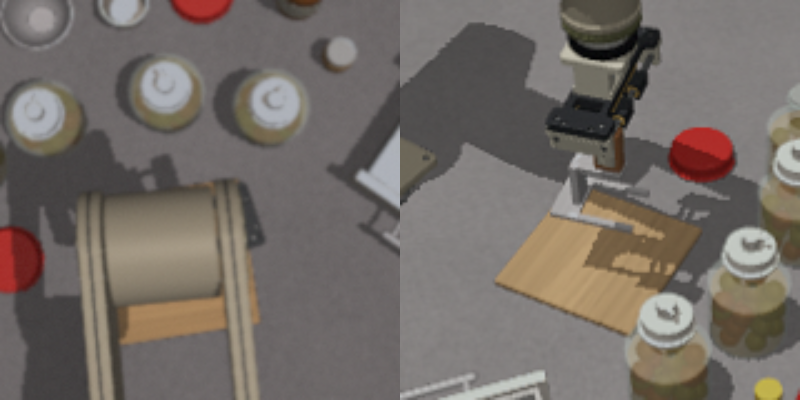

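The arm hides the lifter in the top view, but the scene crop shows it held level by the handle above the board. Now to the position in front of cap2.

Request:
carry_out(
  targets=[
    {"hand": 10, "x": -0.045, "y": -0.0245, "z": -0.0035, "ax": 0, "ay": -0.003, "az": 0},
    {"hand": 10, "x": -0.09, "y": -0.049, "z": -0.0035, "ax": 0, "ay": -0.003, "az": 0},
    {"hand": 10, "x": -0.09, "y": -0.049, "z": -0.0035, "ax": 0, "ay": -0.003, "az": 0},
    {"hand": 10, "x": -0.09, "y": -0.049, "z": -0.0035, "ax": 0, "ay": -0.003, "az": 0},
  ],
)

```text
t: 4.12
tool_pos: [0.5451, 0.0638, 0.3925]
orientation: [-0.477, 3.105, 0.001]
force: [-0.7, 0.8, -1.8]
opening: 0.0199
gripper_force: 50.0
```

```bash
cat >> h.py <<'E'
U=np.array([np.cos(np.radians(17.5)),np.sin(np.radians(17.5))])
def tines(c,z0=.12,tag=None):
    """fork points seen by scene camera, relative to cap centre c, in lifter axes (along, across), z"""
    im,d=read_camera('scene')
    if tag: cv2.imwrite('pics/'+tag+'.png',im)
    P=cloud('scene',d); s=read_state(); g=s['tool_pos'][:2]
    m=near(P,*g,.08)&(abs(P[...,2]-z0-.004)<.006)
    q=P[m]; r=q[:,:2]-c; a=r@U; b=r@np.array([-U[1],U[0]])
    return np.c_[a,b,q[:,2]]
E
python3 -c "
from h import *
c=np.array([.6354,.0923])
go((*(c-.095*U),.224,107.5),(*c,.224,107.5))
q=tines(c+[.0015,.0003],.126,'s3')
f=q[q[:,0]>-.115]; f=f[f[:,0]<-.06]
print(len(q),len(f),np.percentile(q[:,2],[10,50,90]),np.histogram(f[:,1],bins=np.arange(-.05,.051,.005)))
"
```

```text
t 4.1 grasp [0.5451 0.0639 0.2255] yawY 107.4754550015829 F [-0.6981  0.8369 -1.8418] op 0.01989871457188817 g 49.99690532684326
(np.float64(0.5447968896789184), np.float64(0.06373294904709405), 0.224) shift [0.0003 0.     0.0015] turn [ 0.001  0.    -0.   ] q6 -1.85
(np.float64(0.6354), np.float64(0.0923), 0.224) shift [-0.0947  0.      0.0015] turn [ 0.001  0.    -0.   ] q6 -1.85
260 92 [0.1246 0.1268 0.1308] (array([ 0,  0, 11, 19, 11,  3,  0,  0,  0,  0,  0,  0,  0,  0,  0, 20, 17,
       11,  0,  0]), array([-0.05 , -0.045, -0.04 , -0.035, -0.03 , -0.025, -0.02 , -0.015,
       -0.01 , -0.005, -0.   ,  0.005,  0.01 ,  0.015,  0.02 ,  0.025,
        0.03 ,  0.035,  0.04 ,  0.045,  0.05 ]))
```

Request:
carry_out(
  targets=[
    {"hand": 10, "x": -0.03, "y": 0, "z": 0.0015, "ax": 0, "ay": 0, "az": 0},
    {"hand": 10, "x": -0.055, "y": 0, "z": 0.0015, "ax": 0, "ay": 0, "az": 0},
    {"hand": 10, "x": -0.078, "y": 0, "z": 0.0015, "ax": 0, "ay": 0, "az": 0},
    {"hand": 10, "x": -0.094, "y": 0, "z": 0.0015, "ax": 0, "ay": 0, "az": 0},
    {"hand": 10, "x": -0.094, "y": 0, "z": 0.0015, "ax": 0, "ay": 0, "az": 0},
  ],
)

```text
t: 4.8
tool_pos: [0.6348, 0.0926, 0.3934]
orientation: [-0.478, 3.101, 0.0]
force: [-1.3, -0.1, -2.6]
opening: 0.0199
gripper_force: 50.0
```

```bash
python3 -c "
from h import *
c=np.array([.6354,.0923])
go((*c,.224,107.5),(*c,.25,107.5))
im,_=read_camera('scene'); cv2.imwrite('pics/c3.png',cv2.resize(im[130:250,270:430],(800,600)))
"
```

```text
t 4.8 grasp [0.6354 0.0928 0.2264] yawY 107.53544864215631 F [-1.2887 -0.1384 -2.6076] op 0.019853470045273686 g 49.9941748380661
(np.float64(0.6354), np.float64(0.0923), 0.224) shift [-0.0005 -0.0005  0.0024] turn [-0.001  0.004  0.001] q6 -1.81
(np.float64(0.6354), np.float64(0.0923), 0.25) shift [-0.0006 -0.0005 -0.0236] turn [-0.001  0.004  0.001] q6 -1.81
```

View pics/c3.png

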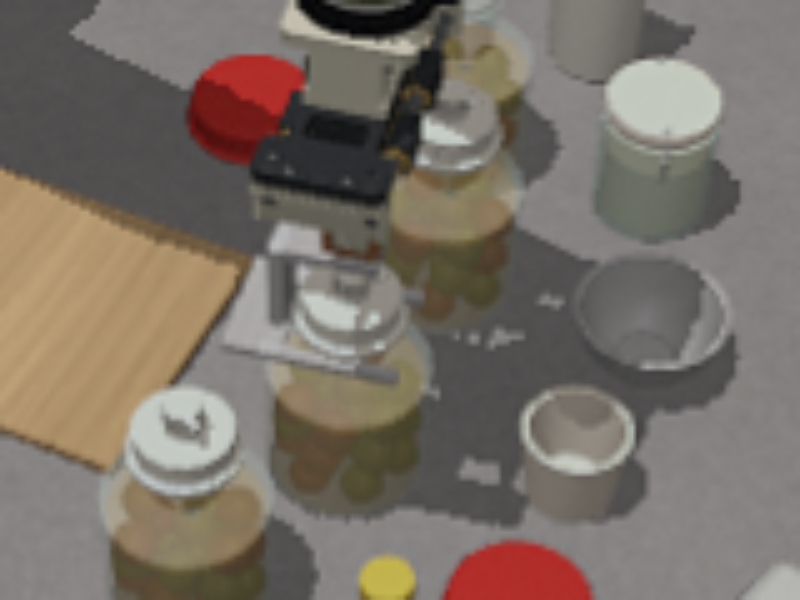

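The crop shows the tines either side of jar2's neck, under the rim, with the upright behind the cap. I'll pull up slowly and let it back down.

Request:
carry_out(
  targets=[
    {"hand": 10, "x": 0, "y": 0, "z": -0.004, "ax": 0, "ay": 0.003, "az": 0},
    {"hand": 10, "x": 0, "y": 0, "z": -0.008, "ax": 0, "ay": 0.003, "az": 0},
    {"hand": 10, "x": 0, "y": 0, "z": -0.012, "ax": 0, "ay": 0.003, "az": 0},
    {"hand": 10, "x": 0, "y": 0, "z": -0.016, "ax": 0, "ay": 0.003, "az": 0},
    {"hand": 10, "x": 0, "y": 0, "z": -0.02, "ax": 0, "ay": 0.003, "az": 0},
    {"hand": 10, "x": 0, "y": 0, "z": -0.024, "ax": 0, "ay": 0.003, "az": 0},
    {"hand": 10, "x": 0, "y": 0, "z": -0.026, "ax": 0, "ay": 0.003, "az": 0},
  ],
)

```text
t: 5.72
tool_pos: [0.6352, 0.0919, 0.4197]
orientation: [-0.477, 3.104, -0.001]
force: [0.6, 0.9, -3.7]
opening: 0.0196
gripper_force: 50.0
```

```bash
python3 -c "
from h import *
c=np.array([.6354,.0923])
go((*c,.228,107.5),(*(c-.095*U),.228,107.5))
im,_=read_camera('scene'); cv2.imwrite('pics/c4.png',cv2.resize(im[130:250,270:430],(800,600)))
"
```

```text
t 5.7 grasp [0.6355 0.0918 0.2527] yawY 107.47449448683824 F [ 0.559   0.8676 -3.7166] op 0.019583465925303873 g 49.99398350715637
(np.float64(0.6354), np.float64(0.0923), 0.228) shift [-0.0003  0.0004  0.0247] turn [-0.001  0.001 -0.   ] q6 -1.81
(np.float64(0.5447968896789184), np.float64(0.06373294904709405), 0.228) shift [0.0947 0.0003 0.0245] turn [-0.001  0.001 -0.   ] q6 -1.81
```

View pics/c4.png

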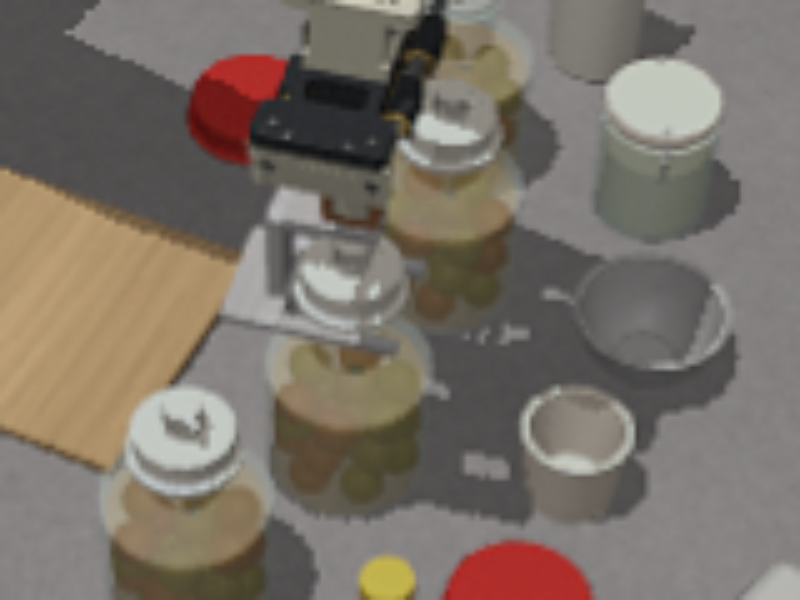

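The cap is up and riding on the fork. A loose cap's spout top is 188 mm up, so the lifter's arm has to stay above that. I'll lower only to fork top ≈ 140 mm, then withdraw.

Request:
carry_out(
  targets=[
    {"hand": 10, "x": 0, "y": 0, "z": 0.004, "ax": 0, "ay": 0, "az": 0},
    {"hand": 10, "x": 0, "y": 0, "z": 0.008, "ax": 0, "ay": 0, "az": 0},
    {"hand": 10, "x": 0, "y": 0, "z": 0.012, "ax": 0, "ay": 0, "az": 0},
    {"hand": 10, "x": 0, "y": 0, "z": 0.0155, "ax": 0, "ay": 0, "az": 0},
    {"hand": 10, "x": 0, "y": 0, "z": 0.0155, "ax": 0, "ay": 0, "az": 0},
    {"hand": 10, "x": 0, "y": 0, "z": 0.0155, "ax": 0, "ay": 0, "az": 0},
  ],
)

```text
t: 6.52
tool_pos: [0.6351, 0.092, 0.4035]
orientation: [-0.477, 3.104, -0.001]
force: [-0.0, 0.6, -3.1]
opening: 0.0201
gripper_force: 50.0
```

```bash
python3 -c "
from h import *
c=np.array([.6354,.0923])
go((*c,.237,107.5),(*(c-.095*U),.237,107.5))
"
```

```text
t 6.5 grasp [0.6352 0.0919 0.2365] yawY 107.48377131259261 F [-0.024   0.5777 -3.0891] op 0.020136620635431632 g 49.994139075279236
(np.float64(0.6354), np.float64(0.0923), 0.237) shift [-0.0004  0.0002 -0.0005] turn [-0.     0.001 -0.   ] q6 -1.81
(np.float64(0.5447968896789184), np.float64(0.06373294904709405), 0.237) shift [ 0.0946  0.0002 -0.0006] turn [-0.     0.001 -0.   ] q6 -1.81
```

Request:
carry_out(
  targets=[
    {"hand": 10, "x": 0.015, "y": 0, "z": 0, "ax": 0, "ay": 0, "az": 0},
    {"hand": 10, "x": 0.04, "y": 0, "z": 0, "ax": 0, "ay": 0, "az": 0},
    {"hand": 10, "x": 0.095, "y": 0, "z": 0, "ax": 0, "ay": 0, "az": 0},
    {"hand": 10, "x": 0.125, "y": -0.05, "z": 0.005, "ax": 0, "ay": 0, "az": 0},
    {"hand": 10, "x": 0.1575, "y": -0.1, "z": 0.0125, "ax": 0, "ay": 0, "az": 0},
    {"hand": 10, "x": 0.1575, "y": -0.1225, "z": 0.0125, "ax": 0, "ay": 0, "az": 0},
    {"hand": 10, "x": 0.1575, "y": -0.1225, "z": 0.0125, "ax": 0, "ay": 0, "az": 0},
    {"hand": 10, "x": 0.1575, "y": -0.1225, "z": 0.0125, "ax": 0, "ay": 0, "az": 0},
  ],
)

```text
t: 7.52
tool_pos: [0.5217, -0.0717, 0.3912]
orientation: [-0.477, 3.104, -0.0]
force: [0.4, 0.4, -3.9]
opening: 0.02
gripper_force: 50.0
```

```bash
cat >> h.py <<'E'
def capz(P,c):
    m=near(P,*c,.045)&(P[...,2]>.12)&(P[...,2]<.3); q=P[m]
    z=np.percentile(q[:,2],99); sk=q[(q[:,2]>z-.036)&(q[:,2]<z-.016)]
    return 'top',z,'skirt ctr',np.array(cv2.minEnclosingCircle(sk[:,:2].astype(np.float32)*1000)[0])
E
python3 -c "
from h import *
c=np.array([.6124,-.0436])
go((*(c-.095*U),.224,107.5),(*c,.224,107.5))
q=tines(c+[.0015,.0003],.126,'s4')
f=q[q[:,0]>-.115]; f=f[f[:,0]<-.06]
print(np.percentile(q[:,2],[10,50,90]),np.histogram(f[:,1],bins=np.arange(-.05,.051,.005))[0])
im,d=snap('scene','s5');P=cloud('scene',d)
for c in((.6354,.0923),(.6124,-.0436),(.605,.2537)): print(capz(P,c))
"
```

```text
t 7.5 grasp [ 0.5219 -0.0717  0.2242] yawY 107.48621987958852 F [ 0.4215  0.3919 -3.901 ] op 0.019977279584622393 g 49.997591972351074
(np.float64(0.5217968896789185), np.float64(-0.07216705095290595), 0.224) shift [ 0.0001 -0.0004  0.0002] turn [-0.     0.001 -0.   ] q6 -2.11
(np.float64(0.6124), np.float64(-0.0436), 0.224) shift [-0.0949 -0.0004  0.0003] turn [-0.     0.001 -0.   ] q6 -2.11
[0.1245 0.1264 0.1302] [ 0  0  7 15 10  1  0  0  0  0  0  0  0  0  0 12 13  5  0  0]
('top', np.float64(0.18746403103804657), 'skirt ctr', array([636.0977,  91.4898]))
('top', np.float64(0.17361898970745077), 'skirt ctr', array([614.4321, -42.5072]))
('top', np.float64(0.1741625638606328), 'skirt ctr', array([607.0818, 254.8586]))
```

Cap2 is now 14 mm higher than the tight ones and loose. On to cap3.

Request:
carry_out(
  targets=[
    {"hand": 10, "x": -0.03, "y": 0, "z": 0, "ax": 0, "ay": 0, "az": 0},
    {"hand": 10, "x": -0.055, "y": 0, "z": 0, "ax": 0, "ay": 0, "az": 0},
    {"hand": 10, "x": -0.078, "y": 0, "z": 0, "ax": 0, "ay": 0, "az": 0},
    {"hand": 10, "x": -0.095, "y": 0, "z": 0, "ax": 0, "ay": 0, "az": 0},
    {"hand": 10, "x": -0.095, "y": 0, "z": 0, "ax": 0, "ay": 0, "az": 0},
    {"hand": 10, "x": -0.095, "y": 0, "z": 0, "ax": 0, "ay": 0, "az": 0},
  ],
)

```text
t: 8.38
tool_pos: [0.6119, -0.0431, 0.3907]
orientation: [0.479, -3.105, 0.0]
force: [-0.6, 0.3, -3.7]
opening: 0.0197
gripper_force: 50.0
```

```bash
python3 -c "
from h import *
c=np.array([.6124,-.0436])
go((*c,.224,107.5))
"
```

```text
t 8.4 grasp [ 0.6119 -0.0431  0.2237] yawY 107.5435212872447 F [-0.5593  0.2881 -3.6712] op 0.019716167532041702 g 49.997518658638
(np.float64(0.6124), np.float64(-0.0436), 0.224) shift [-0.0003 -0.0007 -0.0003] turn [-0.    -0.     0.001] q6 -2.03
```

Request:
carry_out(
  targets=[
    {"hand": 10, "x": 0, "y": 0, "z": -0.005, "ax": 0, "ay": 0, "az": 0},
    {"hand": 10, "x": 0, "y": 0, "z": -0.01, "ax": 0, "ay": 0, "az": 0},
    {"hand": 10, "x": 0, "y": 0, "z": -0.014, "ax": 0, "ay": 0, "az": 0},
    {"hand": 10, "x": 0, "y": 0, "z": -0.018, "ax": 0, "ay": 0, "az": 0},
    {"hand": 10, "x": 0, "y": 0, "z": -0.022, "ax": 0, "ay": 0, "az": 0},
    {"hand": 10, "x": 0, "y": 0, "z": -0.026, "ax": 0, "ay": 0, "az": 0},
    {"hand": 10, "x": 0, "y": 0, "z": -0.029, "ax": 0, "ay": 0, "az": 0},
    {"hand": 10, "x": 0, "y": 0, "z": -0.029, "ax": 0, "ay": 0, "az": 0},
  ],
)

```text
t: 9.38
tool_pos: [0.6123, -0.0436, 0.4204]
orientation: [-0.477, 3.104, -0.001]
force: [0.6, -0.2, -3.5]
opening: 0.0197
gripper_force: 50.0
```

```bash
python3 -c "
from h import *
c=np.array([.6124,-.0436]);e=np.array([.605,.2537])
go((*c,.237,107.5),(*(c-.095*U),.237,107.5),(*(e-.095*U),.237,107.5))
im,d=snap('scene','s6');P=cloud('scene',d); print(capz(P,c))
"
```

```text
t 9.4 grasp [ 0.6125 -0.0437  0.2534] yawY 107.48673656272693 F [ 0.5841 -0.1823 -3.5138] op 0.01966156839288593 g 49.997477531433105
(np.float64(0.6124), np.float64(-0.0436), 0.237) shift [-0.0001  0.      0.0164] turn [-0.001  0.001 -0.   ] q6 -2.03
(np.float64(0.5217968896789185), np.float64(-0.07216705095290595), 0.237) shift [ 0.0949 -0.      0.0162] turn [-0.001  0.001 -0.   ] q6 -2.03
(np.float64(0.5143968896789184), np.float64(0.22513294904709402), 0.237) shift [0.0127 0.2858 0.0161] turn [-0.001  0.001 -0.   ] q6 -2.03
('top', np.float64(0.25598584803620866), 'skirt ctr', array([614.293 , -43.8509]))
```

Request:
carry_out(
  targets=[
    {"hand": 10, "x": 0, "y": 0, "z": 0.004, "ax": 0, "ay": 0, "az": 0},
    {"hand": 10, "x": 0, "y": 0, "z": 0.008, "ax": 0, "ay": 0, "az": 0},
    {"hand": 10, "x": 0, "y": 0, "z": 0.012, "ax": 0, "ay": 0, "az": 0},
    {"hand": 10, "x": 0, "y": 0, "z": 0.0164, "ax": 0, "ay": 0, "az": 0},
    {"hand": 10, "x": 0, "y": 0, "z": 0.0164, "ax": 0, "ay": 0, "az": 0},
    {"hand": 10, "x": 0.015, "y": 0, "z": 0.0164, "ax": 0, "ay": 0, "az": 0},
    {"hand": 10, "x": 0.04, "y": 0, "z": 0.0164, "ax": 0, "ay": 0, "az": 0},
    {"hand": 10, "x": 0.095, "y": 0, "z": 0.0164, "ax": 0, "ay": 0, "az": 0},
  ],
)

```text
t: 10.42
tool_pos: [0.5216, -0.0721, 0.4037]
orientation: [-0.479, 3.103, -0.001]
force: [-0.1, -1.0, -2.0]
opening: 0.0198
gripper_force: 50.0
```

Request:
carry_out(
  targets=[
    {"hand": 10, "x": 0.02, "y": 0.02, "z": 0, "ax": 0, "ay": 0, "az": 0},
    {"hand": 10, "x": 0.02, "y": 0.08, "z": 0, "ax": 0, "ay": 0, "az": 0},
    {"hand": 10, "x": 0, "y": 0.14, "z": 0.005, "ax": 0, "ay": 0, "az": 0},
    {"hand": 10, "x": -0.04, "y": 0.18, "z": 0.012, "ax": 0, "ay": 0, "az": 0},
    {"hand": 10, "x": -0.07, "y": 0.23, "z": 0.012, "ax": 0, "ay": 0, "az": 0},
    {"hand": 10, "x": -0.082, "y": 0.286, "z": 0.012, "ax": 0, "ay": 0, "az": 0},
    {"hand": 10, "x": -0.082, "y": 0.286, "z": 0.012, "ax": 0, "ay": 0, "az": 0},
    {"hand": 10, "x": -0.082, "y": 0.286, "z": 0.012, "ax": 0, "ay": 0, "az": 0},
  ],
)

```text
t: 11.42
tool_pos: [0.5139, 0.2252, 0.3915]
orientation: [-0.479, 3.104, -0.001]
force: [-0.1, -0.0, -3.2]
opening: 0.0197
gripper_force: 50.0
```

```bash
python3 -c "
from h import *
c=np.array([.605,.2537])
go((*(c-.095*U),.224,107.5),(*c,.224,107.5))
q=tines(c+[.0015,.0003],.126,'s7')
f=q[q[:,0]>-.115]; f=f[f[:,0]<-.06]
print(np.percentile(q[:,2],[10,50,90]),np.histogram(f[:,1],bins=np.arange(-.05,.051,.005))[0])
im,d=snap('scene','s8');P=cloud('scene',d)
for c in((.6354,.0923),(.6124,-.0436),(.605,.2537)): print(capz(P,c))
"
```

```text
t 11.4 grasp [0.514  0.2251 0.2245] yawY 107.54559121435977 F [-0.0778 -0.029  -3.2016] op 0.019728825020941046 g 49.99887406826019
(np.float64(0.5143968896789184), np.float64(0.22513294904709402), 0.224) shift [-0.0005 -0.0003  0.0005] turn [-0.001  0.001  0.001] q6 -1.55
(np.float64(0.605), np.float64(0.2537), 0.224) shift [-0.0955 -0.0003  0.0005] turn [-0.001  0.001  0.001] q6 -1.55
[0.1247 0.1265 0.1305] [ 0  1  6 17  9  1  0  0  0  0  0  0  0  0  0 12 10  5  0  0]
('top', np.float64(0.18741836381779686), 'skirt ctr', array([636.4552,  94.5353]))
('top', np.float64(0.18798844639824083), 'skirt ctr', array([612.6226, -41.8986]))
('top', np.float64(0.174219036747647), 'skirt ctr', array([604.6039, 253.323 ]))
```

Request:
carry_out(
  targets=[
    {"hand": 10, "x": -0.03, "y": 0, "z": 0, "ax": 0, "ay": 0, "az": 0},
    {"hand": 10, "x": -0.055, "y": 0, "z": 0, "ax": 0, "ay": 0, "az": 0},
    {"hand": 10, "x": -0.078, "y": 0, "z": 0, "ax": 0, "ay": 0, "az": 0},
    {"hand": 10, "x": -0.095, "y": 0, "z": 0, "ax": 0, "ay": 0, "az": 0},
    {"hand": 10, "x": -0.095, "y": 0, "z": 0, "ax": 0, "ay": 0, "az": 0},
    {"hand": 10, "x": -0.095, "y": 0, "z": 0, "ax": 0, "ay": 0, "az": 0},
  ],
)

```text
t: 12.28
tool_pos: [0.6044, 0.2527, 0.3914]
orientation: [-0.475, 3.105, -0.001]
force: [-0.4, -0.2, -3.8]
opening: 0.0202
gripper_force: 50.0
```

Request:
carry_out(
  targets=[
    {"hand": 10, "x": 0, "y": 0, "z": -0.005, "ax": 0, "ay": 0, "az": 0},
    {"hand": 10, "x": 0, "y": 0, "z": -0.01, "ax": 0, "ay": 0, "az": 0},
    {"hand": 10, "x": 0, "y": 0, "z": -0.014, "ax": 0, "ay": 0, "az": 0},
    {"hand": 10, "x": 0, "y": 0, "z": -0.018, "ax": 0, "ay": 0, "az": 0},
    {"hand": 10, "x": 0, "y": 0, "z": -0.022, "ax": 0, "ay": 0, "az": 0},
    {"hand": 10, "x": 0, "y": 0, "z": -0.026, "ax": 0, "ay": 0, "az": 0},
    {"hand": 10, "x": 0, "y": 0, "z": -0.029, "ax": 0, "ay": 0, "az": 0},
    {"hand": 10, "x": 0, "y": 0, "z": -0.029, "ax": 0, "ay": 0, "az": 0},
  ],
)

```text
t: 13.28
tool_pos: [0.6046, 0.2539, 0.4209]
orientation: [-0.477, 3.104, -0.0]
force: [1.4, 0.0, -3.1]
opening: 0.0197
gripper_force: 50.0
```

```bash
python3 -c "
from h import *
c=np.array([.605,.2537]);e=np.array([.4125,.0865])
go((*c,.237,107.5),(*(c-.095*U),.237,107.5),(*e,.237,107.5),(*e,.116,107.5))
im,d=snap('scene','s9');P=cloud('scene',d); print(capz(P,c))
"
```

```text
t 13.3 grasp [0.6048 0.2539 0.2539] yawY 107.48517747798944 F [ 1.3707  0.0194 -3.1239] op 0.019664482266083926 g 49.99889016151428
(np.float64(0.605), np.float64(0.2537), 0.237) shift [-0.0003 -0.0003  0.0169] turn [-0.     0.001 -0.   ] q6 -1.56
(np.float64(0.5143968896789184), np.float64(0.22513294904709402), 0.237) shift [ 0.0947 -0.0003  0.0167] turn [-0.     0.001 -0.   ] q6 -1.56
(np.float64(0.4125), np.float64(0.0865), 0.237) shift [ 0.2335 -0.1019  0.0166] turn [-0.     0.001 -0.   ] q6 -1.56
(np.float64(0.4125), np.float64(0.0865), 0.116) shift [ 0.2336 -0.1019  0.1376] turn [-0.     0.001 -0.   ] q6 -1.56
('top', np.float64(0.2597584177131485), 'skirt ctr', array([596.4765, 248.1615]))
```

Request:
carry_out(
  targets=[
    {"hand": 10, "x": 0, "y": 0, "z": 0.004, "ax": 0, "ay": 0, "az": 0},
    {"hand": 10, "x": 0, "y": 0, "z": 0.008, "ax": 0, "ay": 0, "az": 0},
    {"hand": 10, "x": 0, "y": 0, "z": 0.012, "ax": 0, "ay": 0, "az": 0},
    {"hand": 10, "x": 0, "y": 0, "z": 0.0168, "ax": 0, "ay": 0, "az": 0},
    {"hand": 10, "x": 0, "y": 0, "z": 0.0168, "ax": 0, "ay": 0, "az": 0},
    {"hand": 10, "x": 0.015, "y": 0, "z": 0.0168, "ax": 0, "ay": 0, "az": 0},
    {"hand": 10, "x": 0.04, "y": 0, "z": 0.0168, "ax": 0, "ay": 0, "az": 0},
    {"hand": 10, "x": 0.095, "y": 0, "z": 0.0168, "ax": 0, "ay": 0, "az": 0},
  ],
)

```text
t: 14.32
tool_pos: [0.5139, 0.2251, 0.4036]
orientation: [-0.477, 3.104, -0.0]
force: [-1.3, -0.5, -1.6]
opening: 0.0198
gripper_force: 50.0
```

Request:
carry_out(
  targets=[
    {"hand": 10, "x": 0.05, "y": -0.035, "z": 0, "ax": 0, "ay": 0, "az": 0},
    {"hand": 10, "x": 0.1, "y": -0.07, "z": 0, "ax": 0, "ay": 0, "az": 0},
    {"hand": 10, "x": 0.139, "y": -0.1015, "z": 0, "ax": 0, "ay": 0, "az": 0},
    {"hand": 10, "x": 0.139, "y": -0.1015, "z": 0.05, "ax": 0, "ay": 0, "az": 0},
    {"hand": 10, "x": 0.139, "y": -0.1015, "z": 0.1, "ax": 0, "ay": 0, "az": 0},
    {"hand": 10, "x": 0.139, "y": -0.1015, "z": 0.1, "ax": 0, "ay": 0, "az": 0},
    {"hand": 10, "x": 0.139, "y": -0.1015, "z": 0.1, "ax": 0, "ay": 0, "az": 0},
  ],
)

```text
t: 15.2
tool_pos: [0.4126, 0.0868, 0.3056]
orientation: [-0.477, 3.102, -0.001]
force: [-0.3, 0.2, -0.9]
opening: 0.0198
gripper_force: 50.0
```

```bash
python3 -c "
from h import *
e=np.array([.4125,.0865])
go((*e,.116,107.5))
im,d=snap('scene','s10');P=cloud('scene',d)
for c in((.6354,.0923),(.6124,-.0436),(.605,.2537)): print(capz(P,c))
"
```

```text
t 15.2 grasp [0.4131 0.0868 0.1386] yawY 107.49762103599713 F [-0.3293  0.154  -0.877 ] op 0.019770363456242942 g 49.99574303627014
(np.float64(0.4125), np.float64(0.0865), 0.116) shift [ 0.0003 -0.0002  0.0226] turn [-0.001  0.003 -0.   ] q6 -1.79
('top', np.float64(0.18720756427168594), 'skirt ctr', array([635.8309,  92.2997]))
('top', np.float64(0.18849009668622374), 'skirt ctr', array([614.4633, -42.2127]))
('top', np.float64(0.18879395542355912), 'skirt ctr', array([609.0281, 253.5385]))
```

All three caps are loose. Now I'll set the lifter down.

Request:
carry_out(
  targets=[
    {"hand": 10, "x": 0, "y": 0, "z": 0.012, "ax": 0, "ay": 0, "az": 0},
    {"hand": 10, "x": 0, "y": 0, "z": 0.019, "ax": 0, "ay": 0, "az": 0},
    {"hand": 10, "x": 0, "y": 0, "z": 0.0225, "ax": 0, "ay": 0, "az": 0},
    {"hand": 10, "x": 0, "y": 0, "z": 0.0235, "ax": 0, "ay": 0, "az": 0},
    {"hand": 10, "x": 0, "y": 0, "z": 0.0235, "ax": 0, "ay": 0, "az": 0},
    {"hand": 60, "x": 0, "y": 0, "z": 0.0235, "ax": 0, "ay": 0, "az": 0},
    {"hand": 60, "x": 0, "y": 0, "z": 0.0235, "ax": 0, "ay": 0, "az": 0},
    {"hand": 60, "x": 0, "y": 0, "z": 0.0235, "ax": 0, "ay": 0, "az": 0},
  ],
)

```text
t: 16.25
tool_pos: [0.4119, 0.0866, 0.28]
orientation: [-0.477, 3.105, -0.001]
force: [-1.2, 0.4, -0.1]
opening: 0.0451
gripper_force: 0.0
```

Request:
carry_out(
  targets=[
    {"hand": 60, "x": 0, "y": 0, "z": 0, "ax": 0, "ay": 0, "az": 0},
    {"hand": 60, "x": 0, "y": 0, "z": -0.03, "ax": 0, "ay": 0, "az": 0},
    {"hand": 60, "x": 0, "y": 0, "z": -0.08, "ax": 0, "ay": 0, "az": 0},
    {"hand": 60, "x": 0, "y": 0, "z": -0.135, "ax": 0, "ay": 0, "az": 0},
    {"hand": 60, "x": 0, "y": 0, "z": -0.135, "ax": 0, "ay": 0, "az": 0},
  ],
)

```text
t: 16.88
tool_pos: [0.4129, 0.0868, 0.4203]
orientation: [-0.476, 3.096, -0.002]
force: [-0.3, 0.5, 0.1]
opening: 0.0557
gripper_force: 0.0
```

```bash
python3 -c "
from h import *
im,d=snap('scene','s11');P=cloud('scene',d)
print(lifter(P,im,.415,.087))
# drawer geometry: steriliser axis
t=cv2.imread('pics/top0.png')
for n in('top','scene'):
    D=np.load(f'pics/{n}0.npy'); P=cloud(n,D); img=cv2.imread(f'pics/{n}0.png')
    a=np.radians(53.7-90); ex=np.array([np.cos(a),np.sin(a)]); ey=np.array([-ex[1],ex[0]])
    X=P[...,:2]@ex; Y=P[...,:2]@ey; Z=P[...,2]
    m=near(P,.6,-.38,.35)
    def ext(mm,s): 
        print(n,s,mm.sum(),'X',np.percentile(X[mm],[1,5,50,95,99]),'Y',np.percentile(Y[mm],[1,5,50,95,99]))
    ext(m&(Z>.106)&(Z<.118),'ster')
    ext(m&(Z>.018)&(Z<.026)&(img.min(2)>110),'floor')
    ext(m&(Z>.094)&(Z<.102)&(X<.62),'paneltop')
    ext(m&(Z>.064)&(Z<.082)&(X<.56),'handle?')
"
```

```text
(60, array([0.4139, 0.0848, 0.1371]), ((411.75054931640625, 87.15495300292969), (33.39142990112305, 25.066875457763672), 14.620380401611328), np.int64(187), ((423.31494140625, 80.01776123046875), (164.2496795654297, 87.578857421875), 3.4100441932678223))
top ster 7321 X [0.6832 0.6923 0.8015 0.9152 0.9253] Y [-0.0884 -0.0768  0.0508  0.1765  0.1875]
top floor 2779 X [0.5334 0.5391 0.6061 0.6747 0.6811] Y [-0.0513 -0.0431  0.054   0.1511  0.1591]
top paneltop 606 X [0.4819 0.4903 0.5107 0.5583 0.5644] Y [-0.0841 -0.0681  0.1052  0.3328  0.3544]
top handle? 317 X [0.4616 0.4625 0.4726 0.5444 0.558 ] Y [-0.0713 -0.0695  0.0461  0.1746  0.2852]
scene ster 9377 X [0.6824 0.6938 0.8112 0.9138 0.9247] Y [-0.0856 -0.073   0.0525  0.1792  0.3091]
scene floor 2165 X [0.5223 0.5271 0.5758 0.6224 0.6271] Y [-0.064  -0.054   0.053   0.1595  0.1684]
scene paneltop 548 X [0.4935 0.5026 0.5138 0.5548 0.5612] Y [-0.0824 -0.0627  0.1158  0.3418  0.3529]
scene handle? 635 X [0.4618 0.4656 0.5206 0.5486 0.5583] Y [-0.0804 -0.0619  0.0569  0.2855  0.3034]
```

The lifter is on the board, centred near (0.412, 0.087). Drawer axis is at -36.3°, floor centre X≈0.628, Y≈0.051 in drawer axes, opening ≈ 0.166. Now I'll plan the cap picks, gripping by the spout.

```bash
cat >> h.py <<'E'
ang=np.radians(-36.3); ex=np.array([np.cos(ang),np.sin(ang)]); ey=np.array([-ex[1],ex[0]])
def slot(i,X=.588): return X*ex+(.051+.074*(i-1))*ey
def topcaps(tag,cs):
    for n in('scene','top'):
        im,d=snap(n,tag+n); P=cloud(n,d); print(n,[capz(P,c) for c in cs])
E
python3 -c "
from h import *
s=read_state();R0=R.from_rotvec(s['orientation'])
go((.613,-.0432,.26,107.5),(.613,-.0432,.191,107.5))
print('az extra for -36.3:',np.radians(143.8), slot(0),slot(1),slot(2))
topcaps('a',((.6354,.0923),(.6124,-.0436),(.605,.2537)))
"
```

```text
t 16.9 grasp [0.4133 0.0868 0.2503] yawY 107.48889815262622 F [-0.6846  0.5654 -0.5908] op 0.055482435161546696 g 0.0
(0.613, -0.0432, 0.26) shift [-0.1523 -0.1843 -0.0086] turn [-0.001  0.005 -0.   ] q6 -1.79
(0.613, -0.0432, 0.191) shift [-0.152  -0.1842  0.0604] turn [-0.001  0.005 -0.   ] q6 -1.79
az extra for -36.3: 2.509783464367846 [ 0.4603 -0.3666] [ 0.5041 -0.307 ] [ 0.5479 -0.2474]
scene [('top', np.float64(0.188546007719409), 'skirt ctr', array([634.5022,  93.6571])), ('top', np.float64(0.18780482249108518), 'skirt ctr', array([613.5878, -41.4195])), ('top', np.float64(0.18926812559266504), 'skirt ctr', array([606.5763, 253.1318]))]
top [('top', np.float64(0.19172608295223256), 'skirt ctr', array([634.3743,  91.9177])), ('top', np.float64(0.19110283785059035), 'skirt ctr', array([610.2869, -42.8973])), ('top', np.float64(0.1909520772506179), 'skirt ctr', array([603.2137, 253.7574]))]
```

Request:
carry_out(
  newtons=15,
  targets=[
    {"hand": 60, "x": -0.03, "y": -0.035, "z": -0.009, "ax": 0, "ay": 0, "az": 0.18},
    {"hand": 60, "x": -0.06, "y": -0.07, "z": -0.009, "ax": 0, "ay": 0, "az": 0.36},
    {"hand": 60, "x": -0.09, "y": -0.105, "z": -0.009, "ax": 0, "ay": 0, "az": 0.54},
    {"hand": 60, "x": -0.12, "y": -0.14, "z": -0.009, "ax": 0, "ay": 0, "az": 0.72},
    {"hand": 60, "x": -0.152, "y": -0.184, "z": -0.009, "ax": 0, "ay": 0, "az": 0.9},
    {"hand": 60, "x": -0.152, "y": -0.184, "z": -0.009, "ax": 0, "ay": 0, "az": 1.08},
    {"hand": 60, "x": -0.152, "y": -0.184, "z": -0.009, "ax": 0, "ay": 0, "az": 1.26},
    {"hand": 60, "x": -0.152, "y": -0.184, "z": -0.009, "ax": 0, "ay": 0, "az": 1.44},
  ],
)

```text
t: 18.02
tool_pos: [0.6118, -0.0433, 0.421]
orientation: [-1.695, -2.641, 0.003]
force: [-0.3, -0.6, -0.0]
opening: 0.0555
gripper_force: 0.0
```

Request:
carry_out(
  targets=[
    {"hand": 60, "x": 0, "y": 0, "z": 0, "ax": 0, "ay": 0, "az": 0.18},
    {"hand": 60, "x": 0, "y": 0, "z": 0, "ax": 0, "ay": 0, "az": 0.36},
    {"hand": 60, "x": 0, "y": 0, "z": 0, "ax": 0, "ay": 0, "az": 0.54},
    {"hand": 60, "x": 0, "y": 0, "z": 0, "ax": 0, "ay": 0, "az": 0.72},
    {"hand": 60, "x": 0, "y": 0, "z": 0, "ax": 0, "ay": 0, "az": 0.9},
    {"hand": 60, "x": 0, "y": 0, "z": 0, "ax": 0, "ay": 0, "az": 1.07},
    {"hand": 60, "x": 0, "y": 0, "z": 0, "ax": 0, "ay": 0, "az": 1.07},
    {"hand": 60, "x": 0, "y": 0, "z": 0, "ax": 0, "ay": 0, "az": 1.07},
  ],
)

```text
t: 19.02
tool_pos: [0.6119, -0.0431, 0.4228]
orientation: [-2.8, -1.423, 0.002]
force: [0.7, 0.2, -0.4]
opening: 0.0561
gripper_force: 0.0
```

```bash
python3 -c "
from h import *
go((.612,-.0428,.26,-36.3),(.612,-.0428,.191,-36.3))
"
```

```text
t 19.0 grasp [ 0.6116 -0.0431  0.2558] yawY -36.10441159049205 F [ 0.6715  0.1836 -0.391 ] op 0.0561383978959178 g 0.0
(0.612, -0.0428, 0.26) shift [ 0.0003 -0.0001 -0.0042] turn [-0.001  0.001  0.003] q6 0.48
(0.612, -0.0428, 0.191) shift [0.0004 0.     0.0648] turn [-0.001  0.001  0.003] q6 0.48
```

Request:
carry_out(
  newtons=15,
  targets=[
    {"hand": 60, "x": 0.0003, "y": 0, "z": 0.04, "ax": 0, "ay": 0, "az": 0.003},
    {"hand": 60, "x": 0.0003, "y": 0, "z": 0.06, "ax": 0, "ay": 0, "az": 0.003},
    {"hand": 60, "x": 0.0003, "y": 0, "z": 0.0645, "ax": 0, "ay": 0, "az": 0.003},
    {"hand": 15, "x": 0.0003, "y": 0, "z": 0.0645, "ax": 0, "ay": 0, "az": 0.003},
    {"hand": 15, "x": 0.0003, "y": 0, "z": 0.0645, "ax": 0, "ay": 0, "az": 0.003},
    {"hand": 15, "x": 0.0003, "y": 0, "z": 0.0645, "ax": 0, "ay": 0, "az": 0.003},
    {"hand": 15, "x": 0.0003, "y": 0, "z": 0.0645, "ax": 0, "ay": 0, "az": 0.003},
    {"hand": 15, "x": 0.0003, "y": 0, "z": 0.0645, "ax": 0, "ay": 0, "az": 0.003},
  ],
)

```text
t: 20.02
tool_pos: [0.6124, -0.0429, 0.3602]
orientation: [2.805, 1.414, 0.002]
force: [-0.4, 0.3, 2.4]
opening: 0.0215
gripper_force: 15.0
```

Request:
carry_out(
  targets=[
    {"hand": 15, "x": 0, "y": 0, "z": 0, "ax": 0, "ay": 0, "az": 0},
    {"hand": 15, "x": 0, "y": 0, "z": 0, "ax": 0, "ay": 0, "az": 0},
    {"hand": 15, "x": 0, "y": 0, "z": -0.01, "ax": 0, "ay": 0, "az": 0},
    {"hand": 15, "x": 0, "y": 0, "z": -0.03, "ax": 0, "ay": 0, "az": 0},
    {"hand": 15, "x": 0, "y": 0, "z": -0.07, "ax": 0, "ay": 0, "az": 0},
    {"hand": 15, "x": 0, "y": 0, "z": -0.07, "ax": 0, "ay": 0, "az": 0},
  ],
)

```text
t: 20.78
tool_pos: [0.6131, -0.043, 0.4359]
orientation: [2.8, 1.412, 0.012]
force: [0.5, -1.2, 0.2]
opening: 0.0214
gripper_force: 14.9
```

```bash
python3 -c "
from h import *
for i in (0,1,2): go((*slot(i),.262,-36.3),(*slot(i),.067,-36.3))
im,d=read_camera('scene'); cv2.imwrite('pics/c5.png',cv2.resize(im[140:290,220:420],(800,600)))
"
```

```text
t 20.8 grasp [ 0.6146 -0.0433  0.2689] yawY -36.49860602001152 F [ 0.4719 -1.2006  0.1546] op 0.021404076350479972 g 14.909034222364426
(np.float64(0.4602695268497452), np.float64(-0.36664009962565697), 0.262) shift [-0.3511  0.0696  0.006 ] turn [ 0.008 -0.004 -0.003] q6 0.48
(np.float64(0.4602695268497452), np.float64(-0.36664009962565697), 0.067) shift [-0.3519  0.0679  0.201 ] turn [ 0.008 -0.004 -0.003] q6 0.48
t 20.8 grasp [ 0.6146 -0.0433  0.2689] yawY -36.49860602001152 F [ 0.4719 -1.2006  0.1546] op 0.021404076350479972 g 14.909034222364426
(np.float64(0.5040785020808874), np.float64(-0.3070014067392668), 0.262) shift [-0.2771  0.0693  0.0063] turn [ 0.008 -0.004 -0.003] q6 0.48
(np.float64(0.5040785020808874), np.float64(-0.3070014067392668), 0.067) shift [-0.2779  0.0677  0.2013] turn [ 0.008 -0.004 -0.003] q6 0.48
t 20.8 grasp [ 0.6146 -0.0433  0.2689] yawY -36.49860602001152 F [ 0.4719 -1.2006  0.1546] op 0.021404076350479972 g 14.909034222364426
(np.float64(0.5478874773120297), np.float64(-0.24736271385287661), 0.262) shift [-0.2031  0.0691  0.0066] turn [ 0.008 -0.004 -0.003] q6 0.48
(np.float64(0.5478874773120297), np.float64(-0.24736271385287661), 0.067) shift [-0.2039  0.0674  0.2016] turn [ 0.008 -0.004 -0.003] q6 0.48
```

View pics/c5.png

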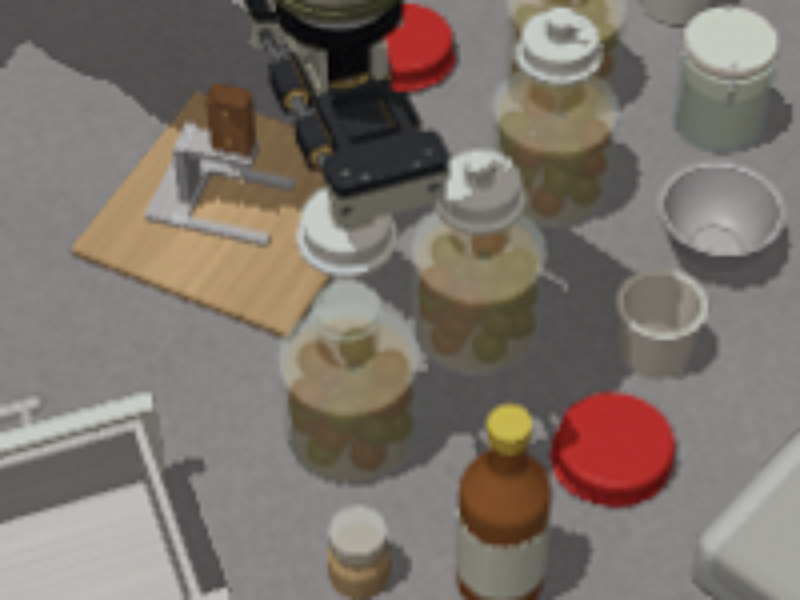

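Cap3 hangs level from the spout. The picture also shows the lifter upright on the board. I'll carry the cap to slot 0.

Request:
carry_out(
  targets=[
    {"hand": 15, "x": -0.04, "y": 0.008, "z": 0.002, "ax": 0.003, "ay": -0.001, "az": 0},
    {"hand": 15, "x": -0.09, "y": 0.018, "z": 0.004, "ax": 0.005, "ay": -0.002, "az": 0},
    {"hand": 15, "x": -0.145, "y": 0.029, "z": 0.006, "ax": 0.007, "ay": -0.004, "az": -0.003},
    {"hand": 15, "x": -0.2, "y": 0.04, "z": 0.006, "ax": 0.007, "ay": -0.004, "az": -0.003},
    {"hand": 15, "x": -0.255, "y": 0.05, "z": 0.006, "ax": 0.007, "ay": -0.004, "az": -0.003},
    {"hand": 15, "x": -0.31, "y": 0.061, "z": 0.006, "ax": 0.007, "ay": -0.004, "az": -0.003},
    {"hand": 15, "x": -0.351, "y": 0.0695, "z": 0.006, "ax": 0.007, "ay": -0.004, "az": -0.003},
    {"hand": 15, "x": -0.351, "y": 0.0695, "z": 0.006, "ax": 0.007, "ay": -0.004, "az": -0.003},
  ],
)

```text
t: 21.82
tool_pos: [0.4576, -0.3687, 0.4228]
orientation: [-2.801, -1.41, 0.012]
force: [0.1, 0.4, -0.2]
opening: 0.0212
gripper_force: 14.9
```

Request:
carry_out(
  targets=[
    {"hand": 15, "x": 0, "y": 0, "z": 0.03, "ax": 0, "ay": 0, "az": 0},
    {"hand": 15, "x": 0, "y": 0, "z": 0.08, "ax": 0, "ay": 0, "az": 0},
    {"hand": 15, "x": 0, "y": 0, "z": 0.13, "ax": 0, "ay": 0, "az": 0},
    {"hand": 15, "x": 0, "y": 0, "z": 0.16, "ax": 0, "ay": 0, "az": 0},
    {"hand": 15, "x": 0, "y": 0, "z": 0.17, "ax": 0, "ay": 0, "az": 0},
    {"hand": 15, "x": 0, "y": 0, "z": 0.17, "ax": 0, "ay": 0, "az": 0},
  ],
)

```text
t: 22.58
tool_pos: [0.4584, -0.3657, 0.2537]
orientation: [-2.798, -1.417, 0.01]
force: [-0.6, -0.1, -0.2]
opening: 0.0212
gripper_force: 14.9
```

```bash
python3 -c "
from h import *
go((*slot(0),.0705,-36.3))
im,d=read_camera('scene'); P=cloud('scene',d)
s=slot(0);m=near(P,*s,.05); q=P[m]; q=q[q[:,2]<.13]; d=q[:,:2]-s
print(np.percentile(q[:,2],[1,10,50,90]), d.mean(0))
r=np.hypot(*d.T); k=(r>.029)&(r<.036); print(np.sort(q[k][:,2])[::8])
"
```

```text
t 22.6 grasp [ 0.4571 -0.3655  0.0867] yawY -36.29188637214038 F [-0.6416 -0.1065 -0.2355] op 0.02118759368770307 g 14.908282309770584
(np.float64(0.4602695268497452), np.float64(-0.36664009962565697), 0.0705) shift [0.0004 0.0022 0.0161] turn [-0.007  0.004  0.   ] q6 -0.12
[0.0149 0.017  0.0212 0.047 ] [ 0.0151 -0.0073]
[0.0143 0.0166 0.0178 0.0186 0.0195 0.0201 0.0208 0.0216 0.022  0.0226
 0.0237 0.0254 0.0393 0.042  0.0471]
```

Request:
carry_out(
  targets=[
    {"hand": 15, "x": 0, "y": 0.002, "z": 0.006, "ax": -0.007, "ay": 0.004, "az": 0},
    {"hand": 15, "x": 0, "y": 0.002, "z": 0.012, "ax": -0.007, "ay": 0.004, "az": 0},
    {"hand": 15, "x": 0, "y": 0.002, "z": 0.0165, "ax": -0.007, "ay": 0.004, "az": 0},
    {"hand": 15, "x": 0, "y": 0.002, "z": 0.0165, "ax": -0.007, "ay": 0.004, "az": 0},
    {"hand": 15, "x": 0, "y": 0.002, "z": 0.0165, "ax": -0.007, "ay": 0.004, "az": 0},
  ],
)

```text
t: 23.25
tool_pos: [0.4595, -0.3674, 0.2372]
orientation: [2.803, 1.418, 0.001]
force: [0.7, -0.0, -0.2]
opening: 0.0214
gripper_force: 15.0
```

Request:
carry_out(
  targets=[
    {"hand": 15, "x": 0, "y": 0, "z": 0.001, "ax": 0, "ay": 0, "az": 0},
    {"hand": 40, "x": 0, "y": 0, "z": 0.001, "ax": 0, "ay": 0, "az": 0},
    {"hand": 40, "x": 0, "y": 0, "z": 0.001, "ax": 0, "ay": 0, "az": 0},
    {"hand": 40, "x": 0, "y": 0, "z": 0.001, "ax": 0, "ay": 0, "az": 0},
    {"hand": 40, "x": 0, "y": 0, "z": -0.03, "ax": 0, "ay": 0, "az": 0},
    {"hand": 40, "x": 0, "y": 0, "z": -0.09, "ax": 0, "ay": 0, "az": 0},
    {"hand": 40, "x": 0, "y": 0, "z": -0.15, "ax": 0, "ay": 0, "az": 0},
    {"hand": 40, "x": 0, "y": 0, "z": -0.185, "ax": 0, "ay": 0, "az": 0},
  ],
)

```text
t: 24.25
tool_pos: [0.4597, -0.3676, 0.4264]
orientation: [2.799, 1.416, 0.003]
force: [0.2, -0.4, 0.4]
opening: 0.0368
gripper_force: 0.0
```

```bash
python3 -c "
from h import *
go((.6344,.0925,.262,-36.3),(.6344,.0925,.191,-36.3))
im,d=read_camera('scene'); P=cloud('scene',d)
s=slot(0);m=near(P,*s,.05); q=P[m]; q=q[(q[:,2]>.03)&(q[:,2]<.075)]
print(np.percentile(q[:,2],[1,50,99]),cv2.minEnclosingCircle(q[q[:,2]>.056][:,:2].astype(np.float32)*1000),'slot',s)
im,d=read_camera('top'); cv2.imwrite('pics/c6.png',cv2.resize(im[170:290,370:530],(800,600)))
"
```

```text
t 24.2 grasp [ 0.4604 -0.3682  0.2594] yawY -36.32262038345463 F [ 0.2214 -0.3729  0.4008] op 0.036792332507478646 g 0.0
(0.6344, 0.0925, 0.262) shift [ 0.4742 -0.1318 -0.0035] turn [ 0.005  0.    -0.   ] q6 -0.13
(0.6344, 0.0925, 0.191) shift [ 0.4742 -0.1321  0.0675] turn [ 0.005  0.    -0.   ] q6 -0.13
[0.0311 0.0428 0.0697] ((448.061767578125, -382.82373046875), 31.437314987182617) slot [ 0.4603 -0.3666]
```

View pics/c6.png

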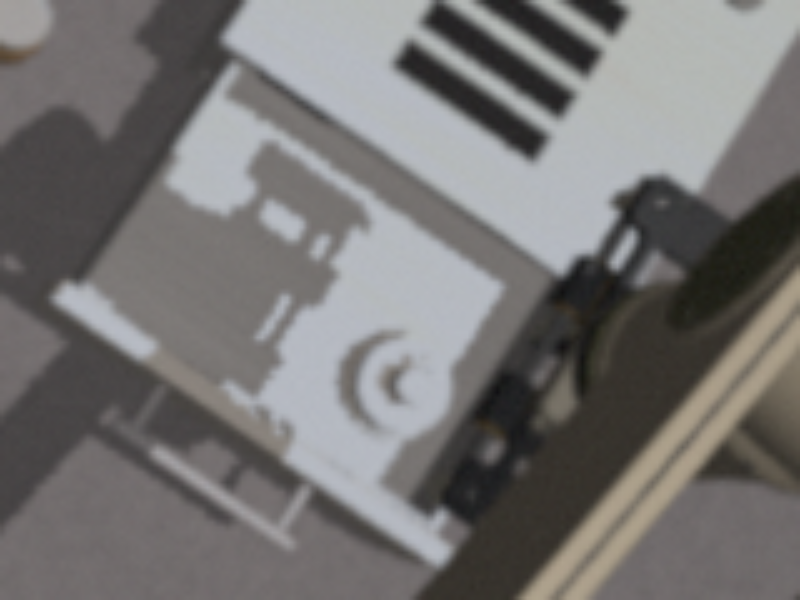

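Cap3 lies spout-up on the drawer floor at crop (405,380), near the right side wall. Next is cap2.

Request:
carry_out(
  targets=[
    {"hand": 60, "x": 0.06, "y": -0.0167, "z": -0.003, "ax": 0, "ay": 0, "az": 0},
    {"hand": 60, "x": 0.12, "y": -0.0333, "z": -0.003, "ax": 0, "ay": 0, "az": 0},
    {"hand": 60, "x": 0.18, "y": -0.05, "z": -0.003, "ax": 0, "ay": 0, "az": 0},
    {"hand": 60, "x": 0.24, "y": -0.0667, "z": -0.003, "ax": 0.003, "ay": 0, "az": 0},
    {"hand": 60, "x": 0.3, "y": -0.0834, "z": -0.003, "ax": 0.003, "ay": 0, "az": 0},
    {"hand": 60, "x": 0.36, "y": -0.1, "z": -0.003, "ax": 0.003, "ay": 0, "az": 0},
    {"hand": 60, "x": 0.42, "y": -0.1167, "z": -0.003, "ax": 0.003, "ay": 0, "az": 0},
    {"hand": 60, "x": 0.474, "y": -0.132, "z": -0.003, "ax": 0.003, "ay": 0, "az": 0},
  ],
)

```text
t: 25.35
tool_pos: [0.6342, 0.0949, 0.4238]
orientation: [-2.8, -1.418, 0.004]
force: [0.6, -1.4, 0.0]
opening: 0.0558
gripper_force: 0.0
```

Request:
carry_out(
  targets=[
    {"hand": 60, "x": 0, "y": 0, "z": 0, "ax": 0, "ay": 0, "az": 0},
    {"hand": 60, "x": 0, "y": 0, "z": 0, "ax": 0, "ay": 0, "az": 0},
    {"hand": 60, "x": 0, "y": 0, "z": 0, "ax": 0, "ay": 0, "az": 0},
  ],
)

```text
t: 25.72
tool_pos: [0.6337, 0.0914, 0.4248]
orientation: [-2.802, -1.415, 0.002]
force: [-0.4, 0.8, 0.2]
opening: 0.0559
gripper_force: 0.0
```

```bash
python3 -c "
from h import *
go((.6344,.0925,.262,-36.3),(.6344,.0925,.192,-36.3))
"
```

```text
t 25.7 grasp [0.6333 0.0915 0.2578] yawY -36.411732739510974 F [-0.4281  0.8333  0.1985] op 0.055942393796790446 g 0.0
(0.6344, 0.0925, 0.262) shift [ 0.0013 -0.0001 -0.0042] turn [-0.003  0.    -0.002] q6 0.7
(0.6344, 0.0925, 0.192) shift [0.0014 0.     0.0658] turn [-0.003  0.    -0.002] q6 0.7
```

Request:
carry_out(
  newtons=15,
  targets=[
    {"hand": 60, "x": 0.0014, "y": 0, "z": 0.04, "ax": -0.003, "ay": 0, "az": 0},
    {"hand": 60, "x": 0.0014, "y": 0, "z": 0.06, "ax": -0.003, "ay": 0, "az": 0},
    {"hand": 60, "x": 0.0014, "y": 0, "z": 0.066, "ax": -0.003, "ay": 0, "az": 0},
    {"hand": 15, "x": 0.0014, "y": 0, "z": 0.066, "ax": -0.003, "ay": 0, "az": 0},
    {"hand": 15, "x": 0.0014, "y": 0, "z": 0.066, "ax": -0.003, "ay": 0, "az": 0},
    {"hand": 15, "x": 0.0014, "y": 0, "z": 0.066, "ax": -0.003, "ay": 0, "az": 0},
    {"hand": 15, "x": 0.0014, "y": 0, "z": 0.066, "ax": -0.003, "ay": 0, "az": 0},
    {"hand": 15, "x": 0.0014, "y": 0, "z": 0.066, "ax": -0.003, "ay": 0, "az": 0},
  ],
)

```text
t: 26.72
tool_pos: [0.6347, 0.094, 0.3598]
orientation: [2.802, 1.418, 0.002]
force: [-0.1, 1.1, 1.2]
opening: 0.0218
gripper_force: 15.0
```

Request:
carry_out(
  targets=[
    {"hand": 15, "x": 0, "y": 0, "z": 0, "ax": 0, "ay": 0, "az": 0},
    {"hand": 15, "x": 0, "y": 0, "z": 0, "ax": 0, "ay": 0, "az": 0},
    {"hand": 15, "x": 0, "y": 0, "z": -0.01, "ax": 0, "ay": 0, "az": 0},
    {"hand": 15, "x": 0, "y": 0, "z": -0.03, "ax": 0, "ay": 0, "az": 0},
    {"hand": 15, "x": 0, "y": 0, "z": -0.07, "ax": 0, "ay": 0, "az": 0},
    {"hand": 15, "x": 0, "y": 0, "z": -0.07, "ax": 0, "ay": 0, "az": 0},
  ],
)

```text
t: 27.48
tool_pos: [0.6354, 0.0939, 0.4355]
orientation: [2.8, 1.416, 0.014]
force: [0.8, -0.0, -0.3]
opening: 0.0214
gripper_force: 15.0
```

```bash
python3 -c "
from h import *
go((*slot(1),.262,-36.3),(*slot(1),.087,-36.3))
im,d=read_camera('scene');P=cloud('scene',d);print(capz(P,(.6344,.0925)))
"
```

```text
t 27.5 grasp [0.637  0.094  0.2685] yawY -36.33034330654715 F [ 0.7888 -0.0046 -0.2623] op 0.021428433134775257 g 14.952589720487595
(np.float64(0.5040785020808874), np.float64(-0.3070014067392668), 0.262) shift [-0.4009  0.1316  0.0051] turn [ 0.008 -0.006 -0.001] q6 0.7
(np.float64(0.5040785020808874), np.float64(-0.3070014067392668), 0.087) shift [-0.4019  0.1303  0.1801] turn [ 0.008 -0.006 -0.001] q6 0.7
('top', np.float64(0.2744770071988815), 'skirt ctr', array([637.3761,  91.659 ]))
```

Request:
carry_out(
  targets=[
    {"hand": 15, "x": -0.04, "y": 0.013, "z": 0.002, "ax": 0.003, "ay": -0.002, "az": 0},
    {"hand": 15, "x": -0.1, "y": 0.033, "z": 0.004, "ax": 0.005, "ay": -0.004, "az": 0},
    {"hand": 15, "x": -0.158, "y": 0.052, "z": 0.005, "ax": 0.007, "ay": -0.005, "az": 0},
    {"hand": 15, "x": -0.216, "y": 0.071, "z": 0.005, "ax": 0.007, "ay": -0.005, "az": 0},
    {"hand": 15, "x": -0.274, "y": 0.09, "z": 0.005, "ax": 0.007, "ay": -0.005, "az": 0},
    {"hand": 15, "x": -0.332, "y": 0.109, "z": 0.005, "ax": 0.007, "ay": -0.005, "az": 0},
    {"hand": 15, "x": -0.38, "y": 0.125, "z": 0.005, "ax": 0.007, "ay": -0.005, "az": 0},
    {"hand": 15, "x": -0.401, "y": 0.1315, "z": 0.005, "ax": 0.007, "ay": -0.005, "az": 0},
  ],
)

```text
t: 28.52
tool_pos: [0.5016, -0.3094, 0.4233]
orientation: [-2.801, -1.412, 0.013]
force: [0.2, 0.7, -0.9]
opening: 0.0214
gripper_force: 15.0
```

Request:
carry_out(
  targets=[
    {"hand": 15, "x": 0, "y": 0, "z": 0.01, "ax": 0, "ay": 0, "az": 0},
    {"hand": 15, "x": 0, "y": 0, "z": 0.06, "ax": 0, "ay": 0, "az": 0},
    {"hand": 15, "x": 0, "y": 0, "z": 0.11, "ax": 0, "ay": 0, "az": 0},
    {"hand": 15, "x": 0, "y": 0, "z": 0.15, "ax": 0, "ay": 0, "az": 0},
    {"hand": 15, "x": 0, "y": 0, "z": 0.165, "ax": 0, "ay": 0, "az": 0},
    {"hand": 15, "x": 0, "y": 0, "z": 0.165, "ax": 0, "ay": 0, "az": 0},
    {"hand": 15, "x": 0, "y": 0, "z": 0.165, "ax": 0, "ay": 0, "az": 0},
  ],
)

```text
t: 29.4
tool_pos: [0.5027, -0.3072, 0.2614]
orientation: [-2.802, -1.419, 0.009]
force: [-0.4, 1.1, 0.2]
opening: 0.0214
gripper_force: 15.0
```

```bash
python3 -c "
from h import *
go((*slot(1),.0705,-36.3))
"
```

```text
t 29.4 grasp [ 0.5018 -0.3075  0.0944] yawY -36.29679729781232 F [-0.371   1.1164  0.2342] op 0.02142378081477425 g 14.952629953622818
(np.float64(0.5040785020808874), np.float64(-0.3070014067392668), 0.0705) shift [0.0011 0.0011 0.0239] turn [-0.003  0.005  0.   ] q6 0.0
```

Request:
carry_out(
  targets=[
    {"hand": 15, "x": 0.001, "y": 0.001, "z": 0.008, "ax": -0.003, "ay": 0.004, "az": 0},
    {"hand": 15, "x": 0.001, "y": 0.001, "z": 0.015, "ax": -0.003, "ay": 0.004, "az": 0},
    {"hand": 15, "x": 0.001, "y": 0.001, "z": 0.02, "ax": -0.003, "ay": 0.004, "az": 0},
    {"hand": 15, "x": 0.001, "y": 0.001, "z": 0.025, "ax": -0.003, "ay": 0.004, "az": 0},
    {"hand": 15, "x": 0.001, "y": 0.001, "z": 0.025, "ax": -0.003, "ay": 0.004, "az": 0},
    {"hand": 15, "x": 0.001, "y": 0.001, "z": 0.025, "ax": -0.003, "ay": 0.004, "az": 0},
  ],
)

```text
t: 30.15
tool_pos: [0.5035, -0.3071, 0.2351]
orientation: [-2.803, -1.418, 0.001]
force: [1.6, 1.1, 5.0]
opening: 0.0217
gripper_force: 15.0
```

Request:
carry_out(
  targets=[
    {"hand": 40, "x": 0, "y": 0, "z": 0, "ax": 0, "ay": 0, "az": 0},
    {"hand": 40, "x": 0, "y": 0, "z": 0, "ax": 0, "ay": 0, "az": 0},
    {"hand": 40, "x": 0, "y": 0, "z": 0, "ax": 0, "ay": 0, "az": 0},
    {"hand": 40, "x": 0, "y": 0, "z": -0.03, "ax": 0, "ay": 0, "az": 0},
    {"hand": 40, "x": 0, "y": 0, "z": -0.09, "ax": 0, "ay": 0, "az": 0},
    {"hand": 40, "x": 0, "y": 0, "z": -0.15, "ax": 0, "ay": 0, "az": 0},
    {"hand": 40, "x": 0, "y": 0, "z": -0.19, "ax": 0, "ay": 0, "az": 0},
    {"hand": 40, "x": 0, "y": 0, "z": -0.19, "ax": 0, "ay": 0, "az": 0},
  ],
)

```text
t: 31.15
tool_pos: [0.5041, -0.3076, 0.4291]
orientation: [2.799, 1.416, 0.002]
force: [-0.4, -0.4, 0.4]
opening: 0.0375
gripper_force: 0.0
```

```bash
python3 -c "
from h import *
go((.605,.2534,.262,-36.3),(.605,.2534,.192,-36.3))
im,d=snap('scene','s12');P=cloud('scene',d);print(capz(P,(.605,.2534)))
for i in (0,1):
    s=slot(i);q=P[near(P,*s,.028)];q=q[q[:,2]<.09]; print(i,np.percentile(q[:,2],[1,50,99]))
print(lifter(P,im,.415,.087)[:3])
"
```

```text
t 31.1 grasp [ 0.5047 -0.3082  0.2621] yawY -36.32779427542298 F [-0.3651 -0.4161  0.3892] op 0.03747765015395679 g 0.0
(0.605, 0.2534, 0.262) shift [ 0.5117 -0.2511 -0.0015] turn [ 0.005  0.001 -0.   ] q6 -0.0
(0.605, 0.2534, 0.192) shift [ 0.5118 -0.2514  0.0685] turn [ 0.005  0.001 -0.   ] q6 -0.0
('top', np.float64(0.18986603233518612), 'skirt ctr', array([604.9787, 255.2854]))
0 [0.0367 0.0436 0.0664]
1 [0.0247 0.0428 0.066 ]
(60, array([0.4133, 0.0854, 0.1366]), ((413.53082275390625, 86.22771453857422), (34.27378463745117, 24.863784790039062), 6.907625675201416))
```

Request:
carry_out(
  targets=[
    {"hand": 60, "x": 0.054, "y": -0.0265, "z": 0, "ax": 0.003, "ay": 0, "az": 0},
    {"hand": 60, "x": 0.108, "y": -0.053, "z": 0, "ax": 0.003, "ay": 0, "az": 0},
    {"hand": 60, "x": 0.162, "y": -0.0795, "z": 0, "ax": 0.003, "ay": 0, "az": 0},
    {"hand": 60, "x": 0.216, "y": -0.106, "z": 0, "ax": 0.003, "ay": 0, "az": 0},
    {"hand": 60, "x": 0.27, "y": -0.1325, "z": 0, "ax": 0.003, "ay": 0, "az": 0},
    {"hand": 60, "x": 0.324, "y": -0.159, "z": 0, "ax": 0.003, "ay": 0, "az": 0},
    {"hand": 60, "x": 0.378, "y": -0.1855, "z": 0, "ax": 0.003, "ay": 0, "az": 0},
    {"hand": 60, "x": 0.432, "y": -0.212, "z": 0, "ax": 0.003, "ay": 0, "az": 0},
  ],
)

```text
t: 32.2
tool_pos: [0.5882, 0.1684, 0.422]
orientation: [-2.798, -1.415, 0.011]
force: [0.6, -1.0, 0.6]
opening: 0.0559
gripper_force: 0.0
```

Request:
carry_out(
  targets=[
    {"hand": 60, "x": 0.05, "y": -0.0245, "z": 0, "ax": 0, "ay": 0, "az": 0},
    {"hand": 60, "x": 0.08, "y": -0.039, "z": 0, "ax": 0, "ay": 0, "az": 0},
    {"hand": 60, "x": 0.08, "y": -0.039, "z": 0, "ax": 0, "ay": 0, "az": 0},
    {"hand": 60, "x": 0.08, "y": -0.039, "z": 0, "ax": 0, "ay": 0, "az": 0},
    {"hand": 60, "x": 0.08, "y": -0.039, "z": 0, "ax": 0, "ay": 0, "az": 0},
  ],
)

```text
t: 32.83
tool_pos: [0.6046, 0.2527, 0.4242]
orientation: [-2.8, -1.414, 0.007]
force: [-0.3, -0.8, 0.0]
opening: 0.0557
gripper_force: 0.0
```

```bash
python3 -c "
from h import *
go((.605,.2536,.192,-36.3))
"
```

```text
t 32.8 grasp [0.6035 0.2532 0.2572] yawY -36.412365791557114 F [-0.3275 -0.7929  0.0208] op 0.05572325384569378 g 0.0
(0.605, 0.2536, 0.192) shift [0.0011 0.0003 0.0652] turn [-0.007  0.002 -0.002] q6 0.95
```

Request:
carry_out(
  newtons=15,
  targets=[
    {"hand": 60, "x": 0.001, "y": 0, "z": 0.04, "ax": -0.006, "ay": 0.002, "az": 0},
    {"hand": 60, "x": 0.001, "y": 0, "z": 0.06, "ax": -0.006, "ay": 0.002, "az": 0},
    {"hand": 60, "x": 0.001, "y": 0, "z": 0.0655, "ax": -0.006, "ay": 0.002, "az": 0},
    {"hand": 15, "x": 0.001, "y": 0, "z": 0.0655, "ax": -0.006, "ay": 0.002, "az": 0},
    {"hand": 15, "x": 0.001, "y": 0, "z": 0.0655, "ax": -0.006, "ay": 0.002, "az": 0},
    {"hand": 15, "x": 0.001, "y": 0, "z": 0.0655, "ax": -0.006, "ay": 0.002, "az": 0},
    {"hand": 15, "x": 0.001, "y": 0, "z": 0.0655, "ax": -0.006, "ay": 0.002, "az": 0},
    {"hand": 15, "x": 0.001, "y": 0, "z": 0.0655, "ax": -0.006, "ay": 0.002, "az": 0},
  ],
)

```text
t: 33.83
tool_pos: [0.6049, 0.2552, 0.3597]
orientation: [-2.802, -1.418, -0.003]
force: [0.3, -0.7, 1.9]
opening: 0.0214
gripper_force: 15.0
```

Request:
carry_out(
  targets=[
    {"hand": 15, "x": 0, "y": 0, "z": 0, "ax": 0, "ay": 0, "az": 0},
    {"hand": 15, "x": 0, "y": 0, "z": 0, "ax": 0, "ay": 0, "az": 0},
    {"hand": 15, "x": 0, "y": 0, "z": -0.01, "ax": 0, "ay": 0, "az": 0},
    {"hand": 15, "x": 0, "y": 0, "z": -0.03, "ax": 0, "ay": 0, "az": 0},
    {"hand": 15, "x": 0, "y": 0, "z": -0.07, "ax": 0, "ay": 0, "az": 0},
    {"hand": 15, "x": 0, "y": 0, "z": -0.07, "ax": 0, "ay": 0, "az": 0},
  ],
)

```text
t: 34.58
tool_pos: [0.6056, 0.2552, 0.4357]
orientation: [2.803, 1.418, 0.015]
force: [0.4, 0.6, -0.1]
opening: 0.0216
gripper_force: 14.9
```

```bash
python3 -c "
from h import *
go((*slot(2),.262,-36.3),(*slot(2),.087,-36.3))
im,d=read_camera('scene');P=cloud('scene',d);print(capz(P,(.605,.2534)))
"
```

```text
t 34.6 grasp [0.6071 0.2559 0.2687] yawY -36.32755704202286 F [ 0.3898  0.562  -0.1435] op 0.0215968102765039 g 14.939852803945541
(np.float64(0.5478874773120297), np.float64(-0.24736271385287661), 0.262) shift [-0.4391  0.2512  0.0042] turn [ 0.005 -0.009 -0.   ] q6 0.95
(np.float64(0.5478874773120297), np.float64(-0.24736271385287661), 0.087) shift [-0.4406  0.2504  0.1792] turn [ 0.005 -0.009 -0.   ] q6 0.95
('top', np.float64(0.28845388887726914), 'skirt ctr', array([608.8735, 253.8254]))
```

Request:
carry_out(
  targets=[
    {"hand": 15, "x": -0.04, "y": 0.023, "z": 0.002, "ax": 0.003, "ay": -0.004, "az": 0},
    {"hand": 15, "x": -0.09, "y": 0.0515, "z": 0.004, "ax": 0.004, "ay": -0.008, "az": 0},
    {"hand": 15, "x": -0.14, "y": 0.08, "z": 0.004, "ax": 0.004, "ay": -0.008, "az": 0},
    {"hand": 15, "x": -0.19, "y": 0.1085, "z": 0.004, "ax": 0.004, "ay": -0.008, "az": 0},
    {"hand": 15, "x": -0.24, "y": 0.137, "z": 0.004, "ax": 0.004, "ay": -0.008, "az": 0},
    {"hand": 15, "x": -0.29, "y": 0.166, "z": 0.004, "ax": 0.004, "ay": -0.008, "az": 0},
    {"hand": 15, "x": -0.34, "y": 0.1945, "z": 0.004, "ax": 0.004, "ay": -0.008, "az": 0},
    {"hand": 15, "x": -0.39, "y": 0.223, "z": 0.004, "ax": 0.004, "ay": -0.008, "az": 0},
  ],
)

```text
t: 35.62
tool_pos: [0.5526, -0.193, 0.424]
orientation: [-2.802, -1.417, 0.014]
force: [0.8, 0.5, 0.5]
opening: 0.0217
gripper_force: 14.9
```

Request:
carry_out(
  targets=[
    {"hand": 15, "x": -0.03, "y": 0.0175, "z": 0, "ax": 0, "ay": 0, "az": 0},
    {"hand": 15, "x": -0.049, "y": 0.028, "z": 0, "ax": 0, "ay": 0, "az": 0},
    {"hand": 15, "x": -0.049, "y": 0.028, "z": 0, "ax": 0, "ay": 0, "az": 0},
    {"hand": 15, "x": -0.049, "y": 0.028, "z": 0.05, "ax": 0, "ay": 0, "az": 0},
    {"hand": 15, "x": -0.049, "y": 0.028, "z": 0.1, "ax": 0, "ay": 0, "az": 0},
    {"hand": 15, "x": -0.049, "y": 0.028, "z": 0.15, "ax": 0, "ay": 0, "az": 0},
    {"hand": 15, "x": -0.049, "y": 0.028, "z": 0.165, "ax": 0, "ay": 0, "az": 0},
    {"hand": 15, "x": -0.049, "y": 0.028, "z": 0.165, "ax": 0, "ay": 0, "az": 0},
  ],
)

```text
t: 36.62
tool_pos: [0.5458, -0.2468, 0.2597]
orientation: [-2.8, -1.419, 0.014]
force: [0.1, -0.2, 0.5]
opening: 0.0212
gripper_force: 14.9
```

```bash
python3 -c "
from h import *
go((*slot(2),.0705,-36.3))
"
```

```text
t 36.6 grasp [ 0.5443 -0.2471  0.0927] yawY -36.26290234816557 F [ 0.0866 -0.1837  0.4787] op 0.021169570249440144 g 14.940780401229858
(np.float64(0.5478874773120297), np.float64(-0.24736271385287661), 0.0705) shift [0.0009 0.0021 0.0222] turn [-0.006  0.007  0.001] q6 0.13
```

Request:
carry_out(
  targets=[
    {"hand": 15, "x": 0.001, "y": 0.002, "z": 0.008, "ax": -0.005, "ay": 0.006, "az": 0},
    {"hand": 15, "x": 0.001, "y": 0.002, "z": 0.015, "ax": -0.005, "ay": 0.006, "az": 0},
    {"hand": 15, "x": 0.001, "y": 0.002, "z": 0.02, "ax": -0.005, "ay": 0.006, "az": 0},
    {"hand": 15, "x": 0.001, "y": 0.002, "z": 0.023, "ax": -0.005, "ay": 0.006, "az": 0},
    {"hand": 15, "x": 0.001, "y": 0.002, "z": 0.023, "ax": -0.005, "ay": 0.006, "az": 0},
    {"hand": 15, "x": 0.001, "y": 0.002, "z": 0.023, "ax": -0.005, "ay": 0.006, "az": 0},
  ],
)

```text
t: 37.38
tool_pos: [0.5477, -0.2484, 0.237]
orientation: [2.802, 1.418, -0.001]
force: [-0.2, 0.2, 0.5]
opening: 0.0214
gripper_force: 15.0
```

Request:
carry_out(
  targets=[
    {"hand": 40, "x": 0, "y": 0, "z": 0, "ax": 0, "ay": 0, "az": 0},
    {"hand": 40, "x": 0, "y": 0, "z": 0, "ax": 0, "ay": 0, "az": 0},
    {"hand": 40, "x": 0, "y": 0, "z": 0, "ax": 0, "ay": 0, "az": 0},
    {"hand": 40, "x": 0, "y": 0, "z": -0.03, "ax": 0, "ay": 0, "az": 0},
    {"hand": 40, "x": 0, "y": 0, "z": -0.09, "ax": 0, "ay": 0, "az": 0},
    {"hand": 40, "x": 0, "y": 0, "z": -0.15, "ax": 0, "ay": 0, "az": 0},
    {"hand": 40, "x": 0, "y": 0, "z": -0.19, "ax": 0, "ay": 0, "az": 0},
    {"hand": 0, "x": 0, "y": 0, "z": -0.19, "ax": 0, "ay": 0, "az": 0},
  ],
)

```text
t: 38.38
tool_pos: [0.5485, -0.2485, 0.4323]
orientation: [2.796, 1.415, 0.007]
force: [-0.0, 0.1, -0.8]
opening: 0.0313
gripper_force: 0.0
```

```bash
python3 -c "
from h import *
h0=.44*ex+.051*ey
go((*h0,.26,-36.3),(*h0,.075,-36.3))
print(h0)
im,d=snap('scene','s13');P=cloud('scene',d)
for i in (0,1,2):
    s=slot(i);q=P[near(P,*s,.028)];q=q[q[:,2]<.09]; print(i,np.percentile(q[:,2],[1,50,99]))
    q=P[near(P,*s,.036)]; q=q[(q[:,2]>.037)&(q[:,2]<.05)][:,:2]-s; print(q.mean(0))
print(lifter(P,im,.415,.087)[:3])
cv2.imwrite('pics/c7.png',cv2.resize(im[230:380,140:340],(800,600)))
"
```

```text
t 38.4 grasp [ 0.5497 -0.2494  0.2653] yawY -36.32193295143756 F [-0.0482  0.0826 -0.7865] op 0.031299866425966355 g 0.0
(np.float64(0.38480111630810715), np.float64(-0.2193834562769823), 0.26) shift [-0.0735 -0.1491  0.0039] turn [ 0.009 -0.    -0.   ] q6 0.12
(np.float64(0.38480111630810715), np.float64(-0.2193834562769823), 0.075) shift [-0.0735 -0.1509  0.1889] turn [ 0.009 -0.    -0.   ] q6 0.12
[ 0.3848 -0.2194]
0 [0.0363 0.0439 0.0665]
[ 0.0062 -0.0042]
1 [0.0255 0.0427 0.0653]
[ 0.0026 -0.0041]
2 [0.0238 0.043  0.066 ]
[ 0.0028 -0.0035]
(51, array([0.4136, 0.0863, 0.1377]), ((413.5328674316406, 87.90107727050781), (32.95790481567383, 24.485746383666992), 15.052398681640625))
```

View pics/c7.png

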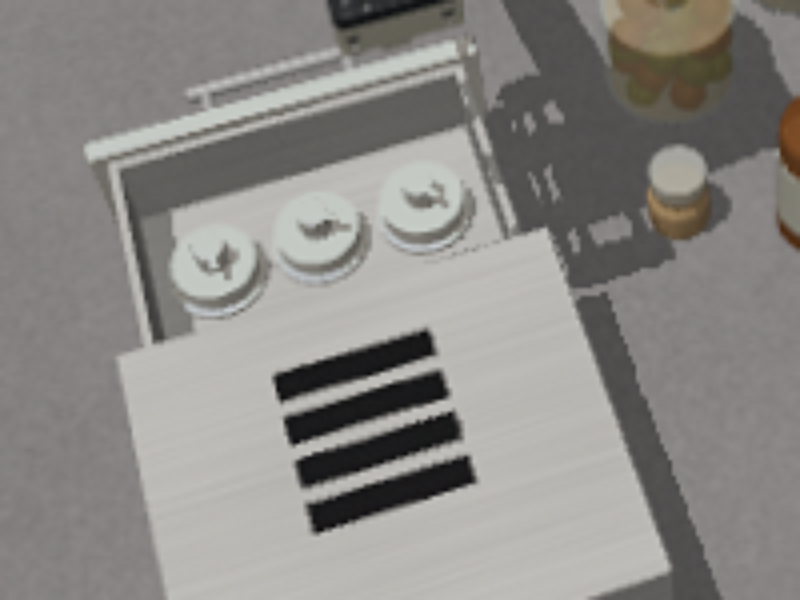

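All three caps sit flat and spout-up side by side at crop (215,265), (320,235) and (425,205), and the handle bar is free. I'll close the fingers and go in front of the handle.

Request:
carry_out(
  targets=[
    {"hand": 0, "x": -0.025, "y": -0.055, "z": 0, "ax": 0.005, "ay": 0, "az": 0},
    {"hand": 0, "x": -0.05, "y": -0.11, "z": 0, "ax": 0.008, "ay": 0, "az": 0},
    {"hand": 0, "x": -0.0735, "y": -0.164, "z": 0, "ax": 0.008, "ay": 0, "az": 0},
    {"hand": 0, "x": -0.0735, "y": -0.165, "z": 0, "ax": 0.008, "ay": 0, "az": 0},
    {"hand": 0, "x": -0.0735, "y": -0.165, "z": 0, "ax": 0.008, "ay": 0, "az": 0},
    {"hand": 0, "x": -0.0735, "y": -0.166, "z": 0.06, "ax": 0.008, "ay": 0, "az": 0},
    {"hand": 0, "x": -0.0735, "y": -0.166, "z": 0.1, "ax": 0.008, "ay": 0, "az": 0},
    {"hand": 0, "x": -0.0735, "y": -0.166, "z": 0.1, "ax": 0.008, "ay": 0, "az": 0},
  ],
)

```text
t: 39.42
tool_pos: [0.3701, -0.2084, 0.3231]
orientation: [-2.791, -1.413, 0.012]
force: [-0.3, -0.5, -0.5]
opening: 0.0005
gripper_force: 0.0
```

```bash
python3 -c "
from h import *
a=.425*ex+.051*ey; b=.61*ex+.051*ey
go((*a,.075,-36.3),(*b,.075,-36.3))
im,d=snap('scene','s14')
cv2.imwrite('pics/c8.png',cv2.resize(im[190:340,140:340],(800,600)))
"
```

```text
t 39.4 grasp [ 0.368  -0.207   0.1561] yawY -36.2949153645954 F [-0.3391 -0.4826 -0.5216] op 0.00047949121200335033 g 0.0
(np.float64(0.3727121920743794), np.float64(-0.21050325859499397), 0.075) shift [-0.0001  0.0046  0.0811] turn [-0.015  0.001  0.   ] q6 0.0
(np.float64(0.5218089242903547), np.float64(-0.32002569667284964), 0.075) shift [-0.0001  0.1895  0.0782] turn [-0.015  0.001  0.   ] q6 0.0
```

View pics/c8.png

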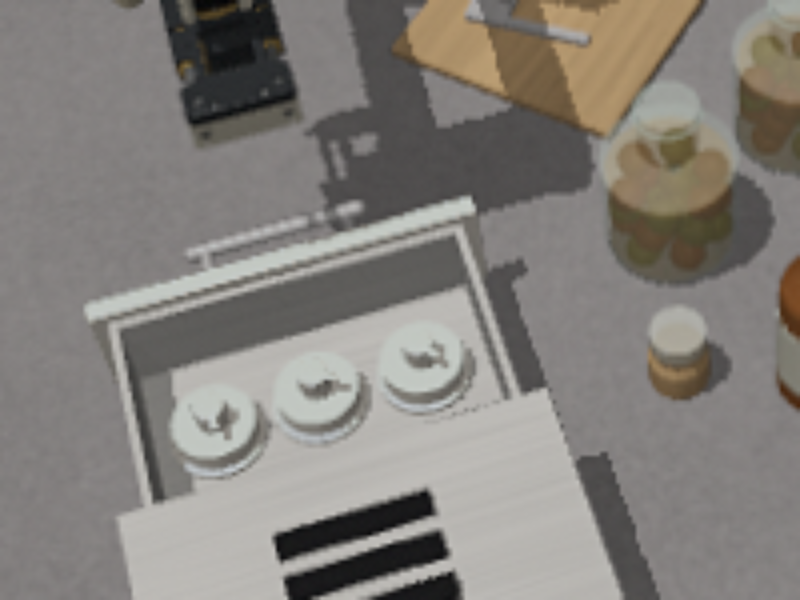

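The gripper hangs in front of the handle with clear space. I'll descend, then push.

Request:
carry_out(
  targets=[
    {"hand": 0, "x": 0, "y": 0.002, "z": 0.04, "ax": -0.008, "ay": 0, "az": 0},
    {"hand": 0, "x": 0, "y": 0.003, "z": 0.081, "ax": -0.015, "ay": 0, "az": 0},
    {"hand": 0, "x": 0, "y": 0.003, "z": 0.081, "ax": -0.015, "ay": 0, "az": 0},
    {"hand": 0, "x": 0, "y": 0.013, "z": 0.081, "ax": -0.015, "ay": 0, "az": 0},
    {"hand": 0, "x": 0, "y": 0.025, "z": 0.081, "ax": -0.015, "ay": 0, "az": 0},
    {"hand": 0, "x": 0, "y": 0.04, "z": 0.08, "ax": -0.015, "ay": 0, "az": 0},
    {"hand": 0, "x": 0, "y": 0.055, "z": 0.08, "ax": -0.015, "ay": 0, "az": 0},
    {"hand": 0, "x": 0, "y": 0.07, "z": 0.08, "ax": -0.015, "ay": 0, "az": 0},
  ],
)

```text
t: 40.48
tool_pos: [0.4279, -0.2514, 0.2482]
orientation: [2.795, 1.414, 0.006]
force: [-0.9, 1.4, 1.6]
opening: 0.0003
gripper_force: 0.8
```

```bash
python3 -c "
from h import *
b=.61*ex+.051*ey
go((*b,.075,-36.3)); s=read_state(); print('X',(s['tool_pos'][:2])@ex)
im,d=read_camera('scene'); cv2.imwrite('pics/c9.png',cv2.resize(im[190:340,140:340],(800,600)))
"
```

```text
t 40.5 grasp [ 0.4292 -0.2525  0.0812] yawY -36.32530576218456 F [-0.9127  1.3972  1.6165] op 0.00026104318270571636 g 0.769557673484087
(np.float64(0.5218089242903547), np.float64(-0.32002569667284964), 0.075) shift [0.0003 0.1162 0.0074] turn [ 0.01   0.001 -0.   ] q6 0.0
X 0.4936996440734064
```

View pics/c9.png

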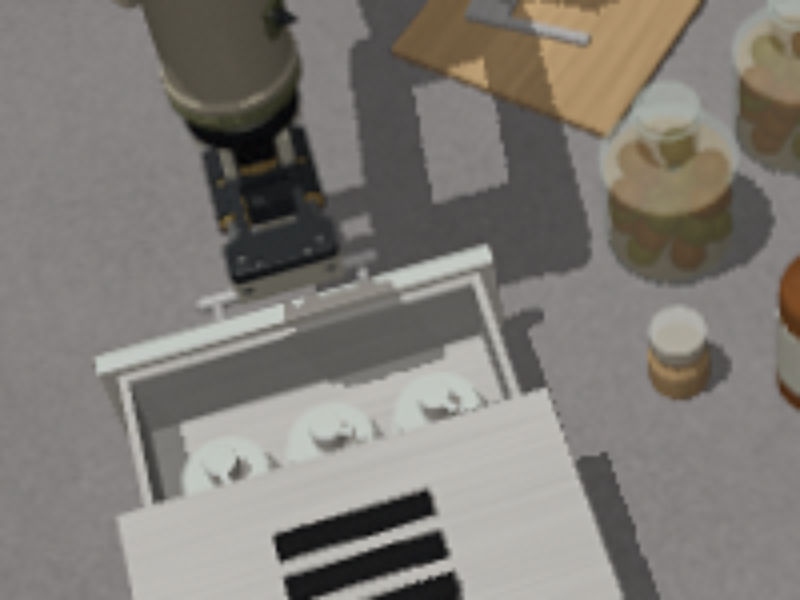

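The drawer is sliding in and the caps ride along without shifting. Continue.

Request:
carry_out(
  targets=[
    {"hand": 0, "x": 0, "y": 0.015, "z": 0.003, "ax": 0.005, "ay": 0, "az": 0},
    {"hand": 0, "x": 0, "y": 0.03, "z": 0.005, "ax": 0.008, "ay": 0, "az": 0},
    {"hand": 0, "x": 0, "y": 0.045, "z": 0.005, "ax": 0.008, "ay": 0, "az": 0},
    {"hand": 0, "x": 0, "y": 0.06, "z": 0.005, "ax": 0.008, "ay": 0, "az": 0},
    {"hand": 0, "x": 0, "y": 0.075, "z": 0.005, "ax": 0.008, "ay": 0, "az": 0},
    {"hand": 0, "x": 0, "y": 0.09, "z": 0.005, "ax": 0.008, "ay": 0, "az": 0},
    {"hand": 0, "x": 0, "y": 0.1, "z": 0.005, "ax": 0.008, "ay": 0, "az": 0},
    {"hand": 0, "x": 0, "y": 0.1, "z": 0.005, "ax": 0.008, "ay": 0, "az": 0},
  ],
)

```text
t: 41.52
tool_pos: [0.5076, -0.3101, 0.2429]
orientation: [2.802, 1.418, -0.0]
force: [-0.8, -0.6, 0.4]
opening: 0.0005
gripper_force: 0.0
```

Request:
carry_out(
  targets=[
    {"hand": 0, "x": 0, "y": 0.005, "z": 0, "ax": 0, "ay": 0, "az": 0},
    {"hand": 0, "x": 0, "y": 0.01, "z": 0, "ax": 0, "ay": 0, "az": 0},
    {"hand": 0, "x": 0, "y": 0.013, "z": 0, "ax": 0, "ay": 0, "az": 0},
    {"hand": 0, "x": 0, "y": 0.013, "z": 0, "ax": 0, "ay": 0, "az": 0},
  ],
)

```text
t: 42.02
tool_pos: [0.5176, -0.3174, 0.2422]
orientation: [2.803, 1.418, -0.001]
force: [0.1, -0.5, -0.3]
opening: 0.0002
gripper_force: 0.0
```

```bash
cat >> h.py <<'E'
def drawer():
    s=read_state(); print('X',s['tool_pos'][:2]@ex,'push',-s['force'][:2]@ex,s['force'],'z',s['tool_pos'][2])
    im,d=read_camera('top'); P=cloud('top',d); X=P[...,:2]@ex; Y=P[...,:2]@ey
    for a in (-.05,-.03,.13,.15):
        m=(abs(Y-a)<.012)&(X>.45)&(X<.9)&(P[...,2]>.09)&(P[...,2]<.12)
        pt=m&(P[...,2]<.104); 
        print(a,'front edge',np.percentile(X[m],[0,1]),'panel',pt.sum(),np.median(X[pt]) if pt.sum() else '')
E
python3 -c "
from h import *
drawer()"
```

```text
X 0.6049907797050069 push -0.3710461559249185 [ 0.095  -0.4974 -0.3253] z 0.24219342799673158
-0.05 front edge [0.754  0.7558] panel 5 0.8112468029878066
-0.03 front edge [0.7543 0.7552] panel 3 0.7785687708902794
0.13 front edge [0.6624 0.6644] panel 58 0.6716709345280498
0.15 front edge [0.6615 0.6638] panel 64 0.6719585239335031
```

Request:
carry_out(
  targets=[
    {"hand": 0, "x": 0, "y": 0.002, "z": 0, "ax": 0, "ay": 0, "az": 0},
    {"hand": 0, "x": 0, "y": 0.004, "z": 0, "ax": 0, "ay": 0, "az": 0},
    {"hand": 0, "x": 0, "y": 0.006, "z": 0, "ax": 0, "ay": 0, "az": 0},
    {"hand": 0, "x": 0, "y": 0.006, "z": 0, "ax": 0, "ay": 0, "az": 0},
  ],
)

```text
t: 42.58
tool_pos: [0.5223, -0.3208, 0.2421]
orientation: [2.803, 1.418, -0.001]
force: [-0.3, -0.4, -0.6]
opening: 0.0006
gripper_force: 0.2
```

Request:
carry_out(
  targets=[
    {"hand": 0, "x": 0, "y": 0.002, "z": 0, "ax": 0, "ay": 0, "az": 0},
    {"hand": 0, "x": 0, "y": 0.004, "z": 0, "ax": 0, "ay": 0, "az": 0},
    {"hand": 0, "x": 0, "y": 0.004, "z": 0, "ax": 0, "ay": 0, "az": 0},
  ],
)

```text
t: 42.95
tool_pos: [0.5238, -0.3218, 0.2419]
orientation: [-2.797, -1.415, 0.007]
force: [-17.8, 12.4, 14.9]
opening: 0.0006
gripper_force: 11.0
```

```bash
python3 -c "
from h import *
drawer()"
```

```text
X 0.6126221179678804 push 21.693658711912835 [-17.8109  12.3972  14.9341] z 0.24193215992831094
-0.05 front edge [0.7665 0.7688] panel 3 0.856134143343088
-0.03 front edge [0.7657 0.7689] panel 2 0.8895665536454844
0.13 front edge [0.6664 0.6688] panel 54 0.6762877433004661
0.15 front edge [0.6668 0.6682] panel 60 0.6762301970000044
```

The force has risen to 22 N at the stop, so the drawer is shut. Back off and raise.

Request:
carry_out(
  targets=[
    {"hand": 0, "x": 0, "y": -0.01, "z": 0, "ax": 0, "ay": 0, "az": 0},
    {"hand": 0, "x": 0, "y": -0.03, "z": 0, "ax": 0, "ay": 0, "az": 0},
    {"hand": 0, "x": 0, "y": -0.07, "z": 0, "ax": 0, "ay": 0, "az": 0},
    {"hand": 0, "x": 0, "y": -0.1, "z": -0.03, "ax": 0, "ay": 0, "az": 0},
    {"hand": 0, "x": 0, "y": -0.1, "z": -0.09, "ax": 0, "ay": 0, "az": 0},
    {"hand": 0, "x": 0, "y": -0.1, "z": -0.15, "ax": 0, "ay": 0, "az": 0},
    {"hand": 0, "x": 0, "y": -0.1, "z": -0.2, "ax": 0, "ay": 0, "az": 0},
    {"hand": 0, "x": 0, "y": -0.1, "z": -0.2, "ax": 0, "ay": 0, "az": 0},
  ],
)

```text
t: 44.0
tool_pos: [0.4457, -0.2643, 0.4481]
orientation: [2.795, 1.414, 0.006]
force: [-0.3, 0.0, 0.6]
opening: 0.0007
gripper_force: 0.0
```

```bash
python3 -c "
from h import *
drawer()
im,d=snap('scene','s15');P=cloud('scene',d)
print(lifter(P,im,.415,.087)[:3])
"
```

```text
X 0.5157217171397471 push 0.2861753060680041 [-0.3312  0.0325  0.5857] z 0.448065813612748
-0.05 front edge [0.7103 0.7149] panel 6 0.8150997593377074
-0.03 front edge [0.7101 0.7146] panel 8 0.778588025581221
0.13 front edge [0.6663 0.6691] panel 55 0.6759629642132042
0.15 front edge [0.6668 0.6692] panel 58 0.6772752720694157
(60, array([0.4136, 0.0859, 0.1362]), ((412.5101623535156, 88.07154846191406), (33.469505310058594, 26.475555419921875), 21.628843307495117))
```

View pics/s15.png

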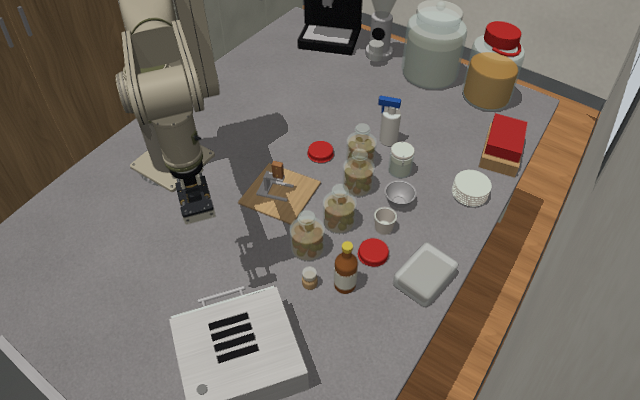

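The picture shows the drawer flush shut at (235,300), the lifter upright on the board at (278,180), all jars open, and the other things in place. Handing in.

```bash
python3 -c "
from h import *
print(robot.close_job())"
```

```text
the job is handed in; nothing more can be done
None
```

The job is handed in after about 44 s of the 210 s: the three caps present (the fourth jar was already open) were popped with the lifter and laid flat, spout up, in the drawer; the drawer is shut against its stop, the lifter stands upright on its board, and nothing else looks moved, though the hand-in returned no verdict.

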